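# Pull the spring clip off a polishing spindle

### The arm

A 6-joint arm with a two-finger parallel gripper is mounted at the origin on the work surface. World frame = base frame: x ahead of the robot, y to its left, z up, the work surface at z = 0. Lengths are in mm, angles in rad, forces in N, time in s.
With the tool pointing down it reaches from about 300 to 775 mm from the base axis. Payload 14.6 kg.
Tool frame: the origin (TCP) lies at the very end of the fingers, on their centre line; the grasp point (between the pads) lies 19 mm behind it; z points along the fingers, y is the line along which they close (so a half turn about z gives the same grasp; the last joint's range is limited). The gripper opens to 94 mm and grips with 3 to 60 N. Pads are 16 mm wide; open, the fingers measure 119 mm over their backs; the gripper's body (75 mm by 177 mm) begins 78 mm behind the grasp point.
Start: joints at [-0.067, 0.3, 1.521, -0, 1.321, -0.067], TCP at [549.99, -0.002, 176.946] pointing down, gripper open.
Joint ranges: [-3.03, 3.03], [-0.79, 2.21], [0.23, 2.52], [-1.04, 4.18], [0, 3.07], [-2.55, 2.55]. Speed limits (rad/s): [2.22, 2.22, 2.57, 3.14, 3.14, 3.14].

### API

Orientations are given as [roll, pitch, yaw] about the fixed x, y, z axes, in that order (R = Rz(yaw) Ry(pitch) Rx(roll)).
In Python, from cell import manip, camera, get_calibration gives the robot as it stands. The module is installed in compiled form; this text tells all that it offers.
- The arm moves only by the tool jog_arm, never from a script. Its argument "plan" is one flat list of numbers, 6 for each row, row after row: the shift along the world's x, y, z in m, then the turn, a rotation vector about the world's x, y, z in degrees. A call has 1 to 20 rows; each row is the pose to reach, as a shift and turn from the pose commanded when the call began; what a row does not reach only later rows make up. A row lasts 1/10 s, in which the tool goes at most 50 mm and 8.59 degrees, less where a joint would pass 70% of its speed; a pose out of reach is approached as far as the arm can. A call with a gripper value outside its range is refused whole. "claw" is the finger opening in m, from 0 to 0.094, set as the call begins (left out, the last holds). The fingers move at their own pace and stop on an object; "force" is the grip in N (left out, the last holds). Time passes only in rows, so rows that repeat a pose let the fingers close. It gives the time, the measured TCP pose, the force, the opening and the grip force at its end, in the units of the state.
- manip.read_state(): the state, without advancing time (a new reading comes with each control period).
- camera(name): name is "scene" or "side" or "wrist"; returns (picture, depth): 384x512x3 uint8, red, green, blue; 384x512 float32, mm along the optical axis (not along the pixel's ray), 0 where there is no reading.
- get_calibration(name): a dict with "fx", "fy", "cx", "cy" (pixels), "k1" (the pictures are not rectified: a ray, as slopes to the right and down, at radius r is drawn at 1 + k1 r^2 times it, then the intrinsics apply), "origin" and "attitude" of the camera in the world. Camera axes: x right, y down, z forward; pixel columns grow to the right and rows downward; lengths in mm; the calibration is good to about 2 mm. A picture is of the moment at which its call begins: read the wrist's pose just before it. get_calibration takes no time and is no camera call; for the wrist camera it gives the pose at the moment of the call.
- manip.sign_off(): hands the job in; it is judged then, once.
The state is a dict: "clock": time; "joints": joint angles; "qd": joint speeds; "effort": joint torques, N m; "eef_pos": TCP position; "eef_rot": TCP orientation; "wrist_force": force on the tool from outside, world axes, zero at the start; "moment": the same for the moment, N m; "finger_gap": finger opening in mm; "finger_force": force on a finger pad.
Only numpy, scipy, OpenCV 4.12 (cv2) and the standard library are available. Lean on these libraries where they do the work, as an engineer would, in place of code of your own. Each camera call takes 0.05 s, during which the arm holds its last target. There are 200 camera calls.

### The job

The wheel on the polishing spindle is due for a change. Take the hooked pick from the tool rack and with it, not with the fingers, pull the spring clip out of its groove on the shaft; put the clip down in the parts tray, hang the hooked pick back in the slot it came from and let go. Leave the straight pick, the doming block, the ring mandrel and the jar undisturbed.

Things in the scene. Friction and masses are not known exactly. Their poses are not given: they have to be found in the camera images.
- spindle: fixed polishing spindle; origin on the bench below the clip's groove, z up, y along the shaft towards the motor. Level shaft 24 mm thick, axis 115 mm above the bench, free end at y = -48 mm. Dark wheel 90 mm in diameter at y = 28 to 45 mm. Motor x -50 to 50, y 62 to 162 mm, 166 mm high, with the guard's plate at y = 62 to 70 mm up to 231 mm. Base plate 150 x 230 x 16 mm centred at y = 45 mm
- groove (a point): point on the shaft axis in the middle of the clip's groove, 115 mm above the bench. The groove is 10 mm wide between cheeks 34 mm in diameter (outer cheek y = -11 to -5 mm, inner y = 5 to 28 mm of the spindle)
- guard_front (a point): middle of the front bar of the guard over the shaft: five level 6 mm bars along the spindle's y from y = 66 to -58 mm, axes 220 mm above the bench at x = -47 (this one), -32, -17, -2 and 13 mm, tied by a like cross bar at y = -55 mm. Open below, in front and at the free end: the pick can only reach the clip leaning back, out in front of this bar
- clip: plain steel spring clip, 61 x 50 x 7 mm, 59 g, clasping the groove. Origin on the shaft axis when fitted; z = the way it pulls straight out, leaning 35 degrees from vertical to the spindle's -x side; y along the shaft as the spindle's y. Jaws reach to z = -11 mm. 5 to 20 N along z springs it off within 10 mm; clear of the shaft after 30 mm. It can turn round the shaft against friction
- clip_eye (a point): middle of the clip's closed wire eye (6 mm wire, in the clip's xz plane), at z = 31 mm on the clip's z axis. Opening 26 mm wide along x, 24 mm high, from z = 19 to 43 mm; a hook goes through it along the shaft, from the free end. Outer end of the eye at z = 49 mm
- hook_pick: loose hooked pick, 175 mm long, 110 to 180 g, hanging upright by its collar in one of the rack's slots. Origin at the centre of the collar's underside, z up along the handle. Brass collar 32 mm in diameter, z = 0 to 8 mm; wooden handle 22 mm (x) by 18 mm (y), z = 8 to 66 mm; steel shank 9 mm thick down to z = -105 mm, where the hook begins
- hook_tip (a point): end point of the hooked pick's prong axis, at (18.8, 0, -98.2) mm in the pick's frame; the round prong, 7.6 mm thick, starts at the shank's foot (0, 0, -105) mm, points to the pick's +x and rises 20 degrees
- straight_pick: loose straight pick, the same handle and collar and origin, shank straight and without a hook, hanging in the rack's other slot. Bystander
- rack: fixed wooden tool rack, 120 (x) x 170 (y) mm, origin under its centre, z up. Deck 10 mm thick, top at z = 140 mm, open below to z = 20 mm. Two slots 20 mm wide run along x at y = -45 and +45 mm, from the open end at x = -51 mm to the back board at x = 45 mm. End stops beside the slots, x = -51 to -45 mm, stand 10 mm above the deck
- slot_a (a point): centre of the rack's slot at y = -45 mm, on the deck's top. The hooked pick hangs in either slot, its hook pointing along the slot to the back board within 10 degrees
- slot_b (a point): centre of the rack's slot at y = +45 mm, on the deck's top
- tray: fixed open metal parts tray, 210 (x) x 160 (y) x 30 mm high, walls 4 mm, floor 4 mm thick. Origin under its centre
- dome_block: loose brass doming block, 60 x 60 x 58 mm, 0.9 kg. Origin at the centre of its underside. Bystander
- mandrel: loose steel ring mandrel, an upright cone 187 mm high on a round foot 68 mm in diameter. Origin at the centre of its underside. Bystander
- flux_jar: loose glass jar with a steel cap, 60 mm in diameter, 85 mm high. Origin at the centre of its underside. Bystander

How it is judged:
By the outcome, as a careful person would: the job done as asked, in the order asked, and still so for the second after the job is handed in, with the robot touching nothing.
It also fails if it takes over 72 s, if anything falls off the work surface, if the arm or the gripper's body presses on something with over 40 N, if the wrist force passes 120 N, or if a joint passes its speed limit or range.

## Working session

There is one attempt and no reset: what is moved stays moved. The work goes in short steps, Python scripts to look and compute and a tool call to move; the robot and the scene stay as the last step left them, time stands still between calls to the robot, and variables do not carry over. Pictures are saved under pics/ and viewed, at most 10 in all, crops included, and the job is handed in when it is done.

Besides the shell and the picture viewer there is one more tool, called after ">>>" by a JSON object that holds its "api" and its "payload", one argument or row to a line. jog_arm: Moves the arm, as the interface text tells. Its arguments: {"type":"object","properties":{"plan":{"type":"array"},"claw":{"type":"number"},"force":{"type":"number"}},"required":["plan"]}

```bash
mkdir -p pics; cat > h.py <<'E'
import numpy as np,cv2
from cell import manip,camera,get_calibration
from scipy.spatial.transform import Rotation as Rn
def att(c):
    a=np.array(c["attitude"],float)
    if a.shape==(3,3): return a
    return (Rn.from_euler('xyz',a) if a.size==3 else Rn.from_quat(a)).as_matrix()
def rays(c,uv):
    uv=np.atleast_2d(uv).astype(float)
    d=np.c_[(uv[:,0]-c['cx'])/c['fx'],(uv[:,1]-c['cy'])/c['fy']];s=d.copy()
    for _ in range(8): s=d/(1+c['k1']*(s**2).sum(1,keepdims=True))
    return np.c_[s,np.ones(len(s))]
def pts(c,uv,z): return rays(c,uv)*np.ravel(z)[:,None]@att(c).T+np.array(c['origin'])
def plane(c,uv,h):
    d=rays(c,uv)@att(c).T;o=np.array(c['origin']);return o+d*((h-o[2])/d[:,2])[:,None]
def cloud(c,dep):
    v,u=np.mgrid[:384,:512];P=pts(c,np.c_[u.ravel(),v.ravel()],dep.ravel()).reshape(384,512,3);P[dep==0]=np.nan;return P
def proj(c,P):
    q=(np.atleast_2d(P)-np.array(c['origin']))@att(c);s=q[:,:2]/q[:,2:];s=s*(1+c['k1']*(s**2).sum(1,keepdims=True))
    return s*[c['fx'],c['fy']]+[c['cx'],c['cy']]
E
python3 - <<'E'
from h import *
ims=[]
for n in ["scene","side"]:
    c=get_calibration(n);print(n,c);im,d=camera(n);np.savez(f'{n}0.npz',im=im,d=d)
    cv2.imwrite(f'pics/{n}0.png',cv2.resize(im[:,:,::-1],(800,600)))
print(manip.read_state())
E
```

```text
scene {'fx': 484.9647056008181, 'fy': 484.9647056008181, 'cx': 254.45549038871073, 'cy': 190.10442518727885, 'k1': -0.027691149535683243, 'origin': array([1227.15824343, -300.5217972 , 1182.59426485]), 'attitude': array([-2.54695853,  0.00666244,  1.13519118])}
side {'fx': 408.8834417070651, 'fy': 408.8834417070651, 'cx': 258.85131808435597, 'cy': 193.31130198991357, 'k1': -0.14372970771855606, 'origin': array([  13.70077548, -603.91667165,  887.13836514]), 'attitude': array([-2.28482661,  0.01075451, -0.7867456 ])}
{'clock': 0.1, 'joints': array([-6.66178798e-02,  3.00384091e-01,  1.52151650e+00, -6.14488762e-06,
        1.32069579e+00, -6.65929645e-02]), 'qd': array([-0.00168824, -0.00248853, -0.00146194,  0.00014257,  0.00151324,
        0.00059843]), 'effort': array([ 1.84928511e-03, -5.32644153e+01, -3.53284299e+01,  7.10431044e-02,
        2.34944851e-02, -7.30603051e-05]), 'eef_pos': array([5.49737873e+02, 2.93595798e-03, 1.76461389e+02]), 'eef_rot': array([-3.14059075e+00, -6.08531163e-05,  1.57077290e+00]), 'wrist_force': array([-0.57086926, -0.73293143, -0.29732937]), 'moment': array([ 0.03070167, -0.00243318,  0.09770586]), 'finger_force': 0.0, 'finger_gap': 94.0022115974287}
```

View pics/scene0.png

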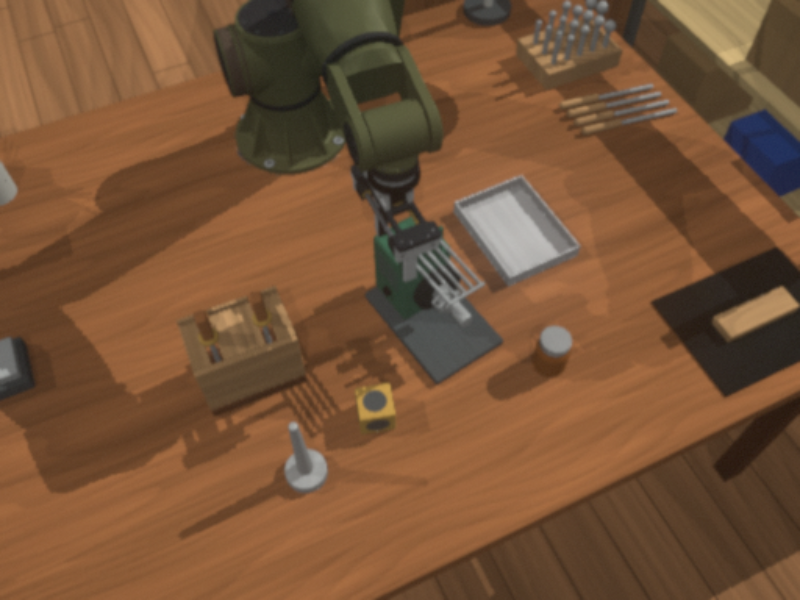

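View pics/side0.png

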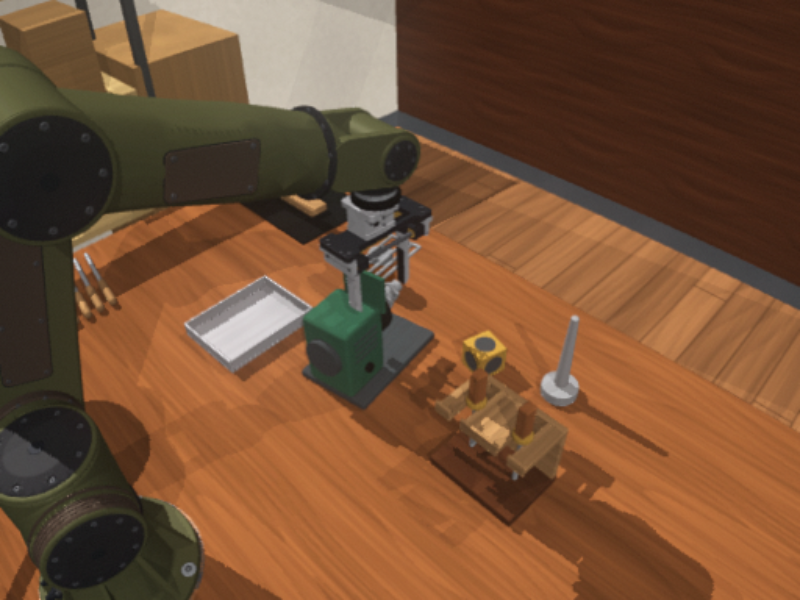

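The scene view shows the rack at (240,350) px, spindle at (430,300), tray at (515,230), jar (553,348), block (376,408) and mandrel (305,465). The arm stands over the spindle. Next I measure these.

```bash
cat > m.py <<'E'
from h import *
D={n:np.load(n+'0.npz') for n in('scene','side')}
C={n:get_calibration(n) for n in D}
def sel(n,box):  # box in 800x600 px
    s=.64;x0,y0,x1,y1=[int(b*s) for b in box]
    P=cloud(C[n],D[n]['d']);return P[y0:y1,x0:x1],D[n]['im'][y0:y1,x0:x1].astype(int)
def rect(P):
    r=cv2.minAreaRect(P[:,:2].astype(np.float32));return [np.round(v,1) for v in r]
for n,b in(('scene',(440,165,590,290)),('side',(170,265,320,375))):
    P,I=sel(n,b);m=(P[...,2]>20)&(P[...,2]<36)&(np.ptp(I,axis=2)<40);print('tray rim',n,m.sum(),rect(P[m]))
for n,b in(('scene',(170,280,310,420)),('side',(430,370,570,520))):
    P,I=sel(n,b);
    m=(abs(P[...,2]-140)<5);print('deck',n,m.sum(),rect(P[m]));
    hh=P[...,2];print(np.histogram(hh[hh>20],bins=np.arange(20,240,10)))
for n,b in(('scene',(355,210,510,390)),('side',(300,260,440,410))):
    P,I=sel(n,b)
    m=(abs(P[...,2]-16)<5);print('base',n,m.sum(),rect(P[m]))
    g=(I[...,1]>I[...,0]*1.3)&(abs(P[...,2]-166)<5);print('motor top',n,g.sum(),rect(P[g]) if g.sum()>5 else '')
    m=(abs(P[...,2]-220)<8);print('guard lvl',m.sum(),rect(P[m]))
for n,b in(('scene',(345,375,405,440)),('side',(455,325,515,380))):
    P,I=sel(n,b);m=(abs(P[...,2]-58)<4);print('block',n,m.sum(),rect(P[m]))
for n,b in(('scene',(275,410,335,500)),('side',(535,310,590,415))):
    P,I=sel(n,b);m=(P[...,2]>100);print('mandrel',n,m.sum(),np.nanmean(P[m],0),np.nanmax(P[m],0))
for n,b in(('scene',(525,315,585,385)),):
    P,I=sel(n,b);m=(P[...,2]>80);print('jar',n,m.sum(),np.nanmean(P[m],0))
# crop enlargements
a=D['scene']['im'][130:250,225:345];b=D['side']['im'][160:280,270:390]
cv2.imwrite('pics/z1.png',np.hstack([cv2.resize(q,(400,400),interpolation=cv2.INTER_CUBIC) for q in(D['scene']['im'][130:250,225:345],D['scene']['im'][170:270,105:205])])[:,:,::-1])
E
python3 m.py
```

```text
tray rim scene 591 [array([458.8, 303.8]), array([215.5, 165. ]), np.float64(2.5)]
tray rim side 534 [array([460.1, 227.8]), array([212.6, 308.3]), np.float64(2.2)]
deck scene 1878 [array([ 537.1, -273.8]), array([170.7, 108.8]), np.float64(89.0)]
(array([ 179,  121,  120,  126,  132,  139,  150,  149,  144,  163,  142,
        954, 1215,  101,   35,   42,   36,   35,  124,    3,    0]), array([ 20,  30,  40,  50,  60,  70,  80,  90, 100, 110, 120, 130, 140,
       150, 160, 170, 180, 190, 200, 210, 220, 230]))
deck side 1730 [array([ 532.8, -276. ]), array([171.3, 109.5]), np.float64(88.9)]
(array([1448,   79,   72,   64,   48,   29,   25,   21,   30,   41,   56,
        692, 1368,  145,   62,   58,   67,   66,  145,    0,    0]), array([ 20,  30,  40,  50,  60,  70,  80,  90, 100, 110, 120, 130, 140,
       150, 160, 170, 180, 190, 200, 210, 220, 230]))
base scene 2208 [array([535.9, 150.1]), array([256.9, 386. ]), np.float64(24.1)]
motor top scene 122 [array([511.4,  44.6]), array([90.6, 82.7]), np.float64(13.8)]
guard lvl 541 [array([586.1,  40.1]), array([193. , 100.9]), np.float64(7.0)]
base side 1128 [array([581.9,  89.4]), array([308.1, 268.8]), np.float64(68.4)]
motor top side 818 [array([505. ,  43.9]), array([100.1, 104. ]), np.float64(9.5)]
guard lvl 247 [array([555.6,  26.3]), array([133.5,  73.6]), np.float64(0.8)]
block scene 446 [array([ 706.4, -108.6]), array([59.9, 62.5]), np.float64(74.7)]
block side 319 [array([ 702.1, -111.9]), array([62.6, 60.8]), np.float64(75.4)]
mandrel scene 153 [ 754.67925955 -251.83752509  149.44726466] [ 759.91475741 -241.35209378  190.80442826]
mandrel side 205 [ 725.49772569 -262.55765516  146.00176936] [ 754.28853427 -246.17322894  208.64304832]
jar scene 292 [744.20997286 208.90481485  86.33141128]
```

```bash
ls pics
```

```text
scene0.png
side0.png
z1.png
```

View pics/z1.png

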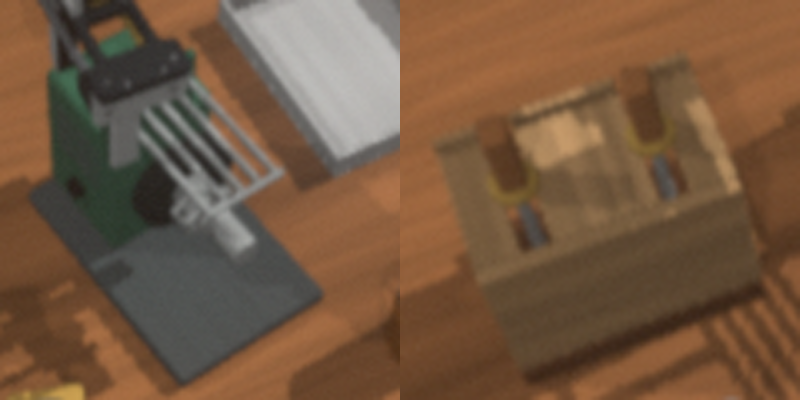

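Left crop: the shaft's free end points down-right (235,235). The clip's eye is at (185,205), on the world −y side. Right crop: both picks hang with collars at (512,195) and (650,145). I move over the rack to look from near and clear the view of the spindle.

>>> {"api": "jog_arm", "payload": {
  "plan": [0, 0, 0.03, 0, 0, 0, 0, 0, 0.07, 0, 0, 0, 0, 0, 0.11, 0, 0, 0, 0, -0.02, 0.15, 0, 0, 0, 0, -0.05, 0.18, 0, 0, 0, -0.01, -0.08, 0.2, 0, 0, 0, -0.02, -0.11, 0.22, 0, 0, 0, -0.03, -0.14, 0.23, 0, 0, 0, -0.04, -0.17, 0.23, 0, 0, 0, -0.05, -0.2, 0.23, 0, 0, 0, -0.06, -0.23, 0.23, 0, 0, 0, -0.06, -0.25, 0.23, 0, 0, 0, -0.06, -0.27, 0.23, 0, 0, 0, -0.06, -0.27, 0.23, 0, 0, 0]
}}

```text
clock: 1.5
eef_pos: [489.7, -271.7, 405.9]
eef_rot: [-3.14, -0.001, 1.569]
wrist_force: [0.6, -0.3, -1.3]
finger_gap: 93.9
finger_force: 0.0
```

```bash
cat > snap.py <<'E'
import sys
from h import *
t=sys.argv[1]
cal={}
for n in sys.argv[2:]:
    c=get_calibration(n);im,d=camera(n);np.savez(f'{n}{t}.npz',im=im,d=d,cal=np.array(c,dtype=object));cal[n]=c
    cv2.imwrite(f'pics/{n}{t}.png',im[:,:,::-1])
s=manip.read_state();print(*(np.round(s[k],3) for k in('joints','eef_pos','eef_rot','wrist_force')))
E
python3 snap.py 1 wrist scene side
python3 - <<'E'
from h import *
def L(n): z=np.load(n,allow_pickle=True);return z['im'],z['d'],z['cal'].item()
w,_,cw=L('wrist1.npz');s,_,_=L('scene1.npz');e,_,_=L('side1.npz')
print(cw['origin'])
r=lambda a,w,h:cv2.resize(a,(w,h),interpolation=cv2.INTER_CUBIC)
top=np.hstack([r(w,400,300),r(e[230:350,260:400],400,300)]);bot=np.hstack([r(s[130:250,225:385],400,300),r(e[150:270,180:340],400,300)])
cv2.imwrite('pics/m1.png',np.vstack([top,bot])[:,:,::-1])
E
```

```text
[-0.568  0.275  1.033  0.     1.833 -0.568] [ 490.083 -269.402  406.817] [-3.141 -0.     1.571] [0.604 0.096 0.386]
[ 491.03559553 -193.87320452  612.94675884]
```

View pics/m1.png

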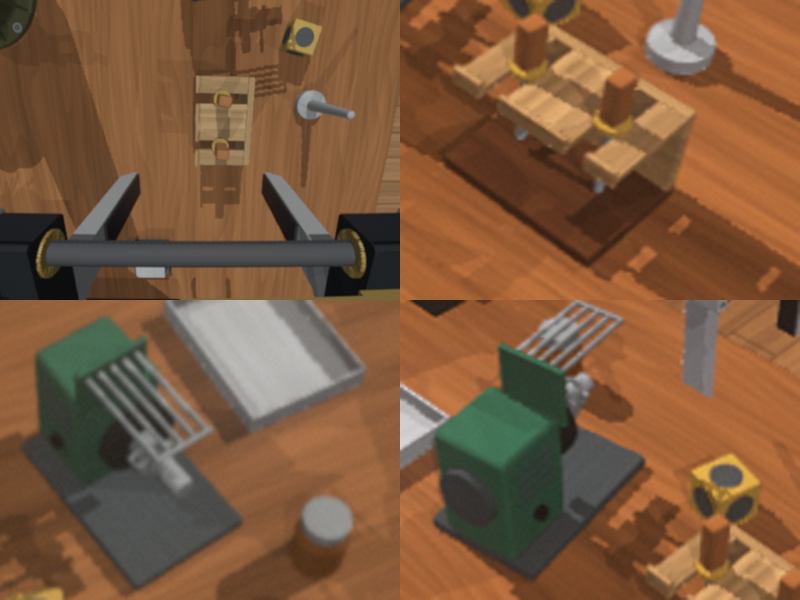

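Composite: the wrist view (top left) has image right = +x. The rack's slots open towards the robot with the back board at +x, and the collars are at about (222,98) and (220,147). In the side view the pick feet are at (520,130) and (600,185). The spindle and clip are now unobstructed in both views.

```bash
cat > m2.py <<'E'
from h import *
def L(n): z=np.load(n,allow_pickle=True);return z['im'],z['d'],z['cal'].item()
def rect(P):
    r=cv2.minAreaRect(P[:,:2].astype(np.float32));return [np.round(v,1) for v in r]
V={}
for n in('wrist','scene','side'):
    im,d,c=L(n+'1.npz');P=cloud(c,d);V[n]=(im,d,c,P);I=im.astype(int)
    near=(abs(P[...,0]-537)<110)&(abs(P[...,1]+275)<110)
    m=near&(abs(P[...,2]-140)<4);print(n,'deck',m.sum(),rect(P[m]))
    hv=cv2.cvtColor(im,cv2.COLOR_RGB2HSV)
    for lo,hi,nm in((200,212,'top'),(143,152,'collar')):
        for s in(-1,1):
            m=near&(P[...,2]>lo)&(P[...,2]<hi)&((P[...,1]+275)*s>20)&((P[...,1]+275)*s<70)
            if nm=='collar': m&=(hv[...,1]>150)&(hv[...,0]>17)
            if m.sum()>3:print(' ',nm,s,m.sum(),np.round(np.nanmean(P[m],0),1),np.round(np.nanmedian(P[m],0),1), rect(P[m])[1])
    g=(I[...,1]>I[...,0]*1.25)&(abs(P[...,2]-166)<4)&(P[...,0]>400)&(abs(P[...,1]-44)<90)
    if g.sum()>10: print(n,'motor top',g.sum(),rect(P[g]))
    gr=np.ptp(I,axis=2)<45
    reg=(P[...,0]>540)&(P[...,0]<720)&(P[...,1]>-40)&(P[...,1]<160)
    m=reg&(abs(P[...,2]-221)<5)
    if m.sum()>10: print(n,'bars',m.sum(),rect(P[m]))
    m=reg&(P[...,2]>90)&(P[...,2]<175)&(P[...,0]>580)&gr&(I.mean(2)>90)
    if m.sum()>10: print(n,'clip/shaft',m.sum(),np.round(np.nanmean(P[m],0),1),np.round(np.nanmin(P[m],0)),np.round(np.nanmax(P[m],0)))
    m=(abs(P[...,2]-30)<5)&(abs(P[...,0]-459)<130)&(abs(P[...,1]-304)<110)&gr
    if m.sum()>10: print(n,'tray',m.sum(),rect(P[m]))
for n,b in(('side',(320,270,385,320)),('side',(270,325-15,1,1))): pass
im=V['side'][0];r=lambda a:cv2.resize(a,(800,600),interpolation=cv2.INTER_CUBIC)
cv2.imwrite('pics/m2.png',cv2.resize(im[268:328,300:380],(800,600),interpolation=cv2.INTER_CUBIC)[:,:,::-1])
E
python3 m2.py
```

```text
wrist deck 5829 [array([ 534.2, -275.6]), array([170.6, 106.8]), np.float64(88.6)]
  top -1 214 [ 526.3 -319.7  204.6] [ 526.1 -319.7  204.8] [18.2 22.1]
  top 1 246 [ 528.6 -230.3  204.8] [ 528.7 -230.5  204.8] [17.8 21.9]
scene deck 1806 [array([ 536.6, -273.6]), array([170.8, 111.1]), np.float64(88.8)]
  top -1 65 [ 530.  -318.6  205.3] [ 530.7 -318.6  205.3] [17.6 25.8]
  top 1 59 [ 532.6 -228.9  205.9] [ 533.2 -228.9  205.9] [20.8 21.1]
  collar -1 29 [ 536.6 -315.9  148. ] [ 537.8 -314.9  147.7] [16.5 23.3]
  collar 1 21 [ 537.5 -228.   147.9] [ 538.3 -227.2  148.4] [13.  25.9]
scene motor top 468 [array([511.2,  48. ]), array([ 97.6, 102.2]), np.float64(9.8)]
scene bars 559 [array([617.6,  53.6]), array([125.1,  84.3]), np.float64(7.9)]
scene clip/shaft 215 [631.1  69.3 131.9] [582.  35.  92.] [667.  98. 163.]
scene tray 405 [array([459.5, 303.4]), array([214.4, 163.9]), np.float64(2.5)]
side deck 1676 [array([ 532.6, -276.2]), array([170.5, 110.7]), np.float64(88.7)]
  top -1 80 [ 524.4 -322.   205.5] [ 523.5 -322.   206.2] [17.3 22. ]
  top 1 69 [ 526.3 -232.3  205.1] [ 525.  -232.4  205.6] [18.6 22.9]
  collar -1 54 [ 519.2 -325.7  147.4] [ 517.6 -328.1  147.2] [21.4 29.1]
  collar 1 48 [ 520.9 -235.6  148. ] [ 518.7 -238.4  147.9] [17.  31.5]
side motor top 865 [array([506. ,  44.6]), array([101.8, 101.8]), np.float64(9.1)]
side bars 441 [array([610.1,  50.3]), array([129.2,  83.5]), np.float64(8.0)]
side clip/shaft 94 [635.6  61.  132. ] [613.  33. 109.] [664.  87. 161.]
side tray 342 [array([457.7, 299.7]), array([212.4, 165.1]), np.float64(2.4)]
```

View pics/m2.png

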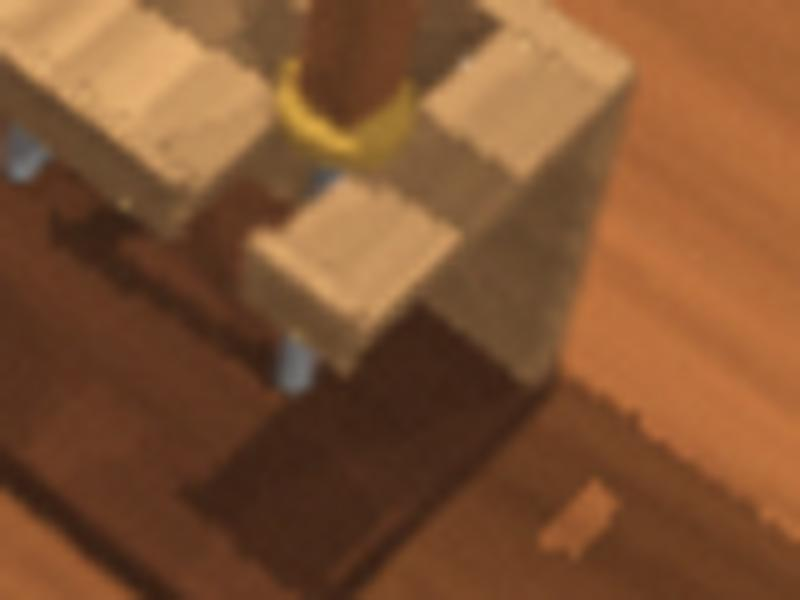

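The foot in slot b (left, at (25,150)) widens to the right like a prong. The one in slot a (295,370) is plain and straight. I check that with projected pixels.

```bash
python3 - <<'E'
from h import *
z=np.load('side1.npz',allow_pickle=True);im=z['im'];c=z['cal'].item()
B=[]
for y in(-231,-320):
    x=529 if y>-300 else 527
    p=proj(c,[[x,y,35],[x+18.8,y,42],[x,y,60]]);print(np.round(p,1))
    u,v=p[0].astype(int);B.append(cv2.resize(im[v-20:v+12,u-16:u+16],(400,400),interpolation=cv2.INTER_NEAREST))
    I=im[v-14:v+8,u-10:u+16].astype(int);print('\n'.join(''.join('#' if q[2]>q[0]-8 and q.sum()>180 else '.' for q in r) for r in I))
E
```

```text
[[301.6 284.3]
 [306.6 278.4]
 [302.3 278.3]]
..........................
..........................
..........................
..........................
..........................
..........................
..........................
..........................
..........................
..........................
..........................
..........................
...........#..............
..........###.............
..........###.............
..........##..............
..........................
..........................
..........................
..........................
..........................
..........................
[[328.7 305.2]
 [333.8 298.9]
 [329.9 299.4]]
..........................
..........................
..........................
..........................
..........................
..........................
..........................
..........................
..........................
..........................
..........................
..........................
...........#..............
...........##.............
...........##.............
...........#..............
..........................
..........................
..........................
..........................
..........................
..........................
```

The pixels don't settle it. I look down through slot b from the +x side.

>>> {"api": "jog_arm", "payload": {
  "plan": [0.03, -0.01, -0.01, 0, 0, 0, 0.07, -0.02, -0.03, 0, 0, 0, 0.11, -0.03, -0.05, 0, 0, 0, 0.14, -0.037, -0.06, 0, 0, 0, 0.16, -0.037, -0.07, 0, 0, 0, 0.16, -0.037, -0.07, 0, 0, 0, 0.16, -0.037, -0.07, 0, 0, 0]
}}

```text
clock: 2.35
eef_pos: [650.0, -306.1, 337.0]
eef_rot: [-3.141, -0.0, 1.572]
wrist_force: [-0.7, 0.4, 1.0]
finger_gap: 94.0
finger_force: 0.0
```

```bash
python3 snap.py 2 wrist; python3 - <<'E'
from h import *
z=np.load('wrist2.npz',allow_pickle=True);im=z['im'];c=z['cal'].item();print(c['origin'])
p=proj(c,[[535,-275,140]])[0].astype(int);print(p, proj(c,[[529,-231,35],[548,-231,42]]))
y0=max(p[1]-85,0);x0=max(p[0]-110,0);cv2.imwrite('pics/m3.png',cv2.resize(im[y0:y0+150,x0:x0+200],(800,600),interpolation=cv2.INTER_CUBIC)[:,:,::-1]);print(x0,y0)
E
```

```text
[-0.492  0.714  0.551 -0.     1.875 -0.492] [ 649.651 -306.392  338.098] [3.141e+00 1.000e-03 1.571e+00] [0.69  0.171 0.237]
[ 650.89596215 -228.12175982  543.9498615 ]
[164 138] [[177.40590961 101.56284627]
 [188.83931199 101.5533347 ]]
54 53
```

View pics/m3.png

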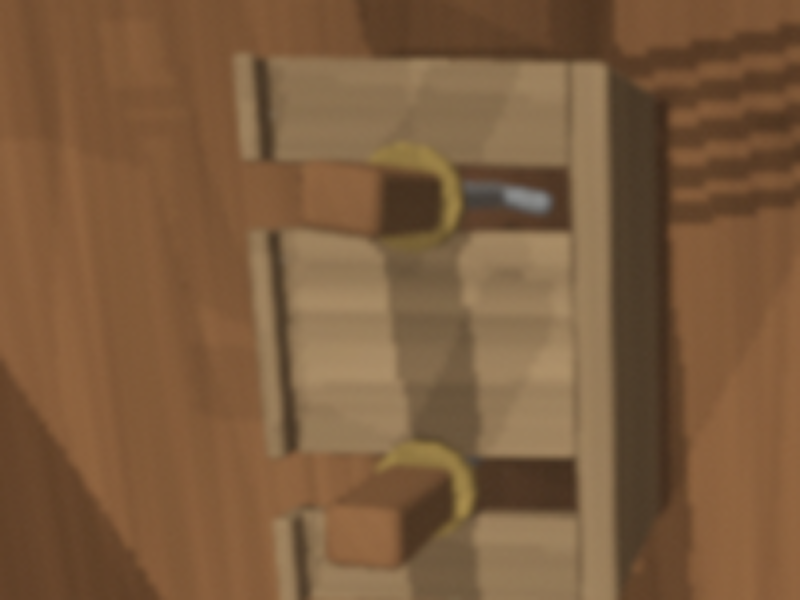

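Confirmed: the hooked pick hangs in slot b. Its prong tip is at crop (545,200) and slightly turned to −y. The pick in slot a has no prong. Next I get the handle's yaw.

```bash
python3 - <<'E'
from h import *
for n in('wrist1','wrist2'):
    z=np.load(n+'.npz',allow_pickle=True);c=z['cal'].item();P=cloud(c,z['d'])
    m=(P[...,2]>198)&(P[...,2]<212)&(abs(P[...,0]-528)<25)&(abs(P[...,1]+231)<25)
    r=cv2.minAreaRect(P[m][:,:2].astype(np.float32));print(n,m.sum(),r,P[m].mean(0))
    m=(abs(P[...,2]-140)<4)&(abs(P[...,0]-535)<80)&(abs(P[...,1]+275)<100);print(cv2.minAreaRect(P[m][:,:2].astype(np.float32)))
    if n=='wrist2':
        print(plane(c,[[190.2,103],[54+470/4,53+193/4]],[42,40]))
E
```

```text
wrist1 248 ((528.9141845703125, -230.59117126464844), (17.847509384155273, 21.880672454833984), 80.3003921508789) [ 528.58838412 -230.28768788  204.72800296]
((534.180419921875, -275.570556640625), (170.589111328125, 106.78669738769531), 88.61466979980469)
wrist2 393 ((529.162841796875, -231.11912536621094), (18.189271926879883, 22.868017196655273), 80.23368072509766) [ 530.63188321 -230.96199363  204.6000856 ]
((534.850341796875, -276.0616760253906), (170.447021484375, 106.56500244140625), 88.2238540649414)
[[ 549.95336567 -233.1249417    42.        ]
 [ 521.23085794 -230.47902102   40.        ]]
```

>>> {"api": "jog_arm", "payload": {
  "plan": [-0.01, 0.008, 0, 0, 0, 8, -0.025, 0.016, 0, 0, 0, 16, -0.04, 0.024, 0, 0, 0, 24, -0.055, 0.032, -0.005, 0, 0, 32, -0.07, 0.04, -0.01, 0, 0, 40, -0.085, 0.05, -0.015, 0, 0, 48, -0.1, 0.06, -0.02, 0, 0, 56, -0.11, 0.068, -0.03, 0, 0, 64, -0.121, 0.074, -0.035, 0, 0, 72, -0.121, 0.076, -0.037, 0, 0, 80, -0.121, 0.076, -0.037, 0, 0, 80.3, -0.121, 0.076, -0.06, 0, 0, 80.3, -0.121, 0.076, -0.09, 0, 0, 80.3, -0.121, 0.076, -0.09, 0, 0, 80.3],
  "claw": 0.055
}}

```text
clock: 3.8
eef_pos: [527.6, -230.5, 244.5]
eef_rot: [3.14, -0.004, 2.968]
wrist_force: [-0.7, -0.2, 0.4]
finger_gap: 54.9
finger_force: 0.0
```

```bash
python3 snap.py 3 wrist
```

```text
[-0.475  0.319  1.334 -0.     1.489 -1.874] [ 528.282 -230.842  246.949] [ 3.141e+00 -1.000e-03  2.969e+00] [-0.408 -0.546  0.73 ]
```

>>> {"api": "jog_arm", "payload": {
  "plan": [0.0005, 0, -0.025, 0, 0, 0, 0.0005, 0, -0.05, 0, 0, 0, 0.0005, 0, -0.075, 0, 0, 0, 0.0005, 0, -0.088, 0, 0, 0, 0.0005, 0, -0.092, 0, 0, 0, 0.0005, 0, -0.092, 0, 0, 0]
}}

```text
clock: 4.45
eef_pos: [529.9, -231.2, 156.1]
eef_rot: [-3.141, 0.001, 2.972]
wrist_force: [0.6, 0.5, -0.9]
finger_gap: 55.0
finger_force: 0.0
```

>>> {"api": "jog_arm", "payload": {
  "plan": [0, 0, 0, 0, 0, 0, 0, 0, 0, 0, 0, 0, 0, 0, 0, 0, 0, 0, 0, 0, 0, 0, 0, 0, 0, 0, 0, 0, 0, 0, 0, 0, 0, 0, 0, 0, 0, 0, 0, 0, 0, 0, 0, 0, 0, 0, 0, 0],
  "claw": 0,
  "force": 55
}}

```text
clock: 5.25
eef_pos: [529.5, -231.0, 155.0]
eef_rot: [-3.142, 0.0, 2.972]
wrist_force: [-1.2, 0.2, 2.0]
finger_gap: 17.4
finger_force: 55.0
```

>>> {"api": "jog_arm", "payload": {
  "plan": [0, 0, 0.01, 0, 0, 0, 0, 0, 0.025, 0, 0, 0, 0, 0, 0.05, 0, 0, 0, 0, 0, 0.075, 0, 0, 0, 0, 0, 0.1, 0, 0, 0, 0, 0, 0.13, 0, 0, 0, 0, 0, 0.16, 0, 0, 0, 0, 0, 0.18, 0, 0, 0, 0, 0, 0.18, 0, 0, 0]
}}

```text
clock: 6.15
eef_pos: [529.9, -231.2, 338.1]
eef_rot: [-3.14, 0.005, 2.972]
wrist_force: [0.3, 0.4, -1.4]
finger_gap: 17.8
finger_force: 55.0
```

```bash
python3 snap.py 4 wrist scene side; cat > ov.py <<'E'
from h import *
def spin(o,yaw):
    a=np.deg2rad(yaw);X=np.array([np.cos(a),np.sin(a),0]);Y=np.array([-np.sin(a),np.cos(a),0])
    return lambda p:np.array([o[0],o[1],0])+np.atleast_2d(p)@np.array([X,Y,[0,0,1]])
if __name__=='__main__':
    S=spin((619.2,63.8),98.8);out=[]
    s35,c35=np.sin(np.deg2rad(35)),np.cos(np.deg2rad(35))
    t=np.linspace(0,2*np.pi,16);eye=np.c_[-31*s35+13*np.cos(t)*c35-12*np.sin(t)*s35,0*t,115+31*c35+13*np.cos(t)*s35+12*np.sin(t)*c35]
    pts_=np.vstack([eye,[[x,y,220] for x in(-47,13) for y in(-58,60)],[[0,-48,115]],[[x,y,16] for x in(-75,75) for y in(-70,160)]])
    for n,(u0,v0,w,h) in(('scene',(225,130,160,120)),('side',(180,150,160,120))):
        z=np.load(n+'4.npz',allow_pickle=True);c=z['cal'].item();im=z['im'];q=proj(c,S(pts_))
        k=5 ; a=cv2.resize(im[v0:v0+h,u0:u0+w],(w*k,h*k),interpolation=cv2.INTER_CUBIC).copy()
        for p in q: cv2.circle(a,tuple(((p-[u0,v0]+.5)*k).astype(int)),2,(255,0,0),-1)
        out.append(a[100:450,150:550] if n=='scene' else a[0:350,250:650])
    cv2.imwrite('pics/ov.png',np.hstack(out)[:,:,::-1])
E
python3 ov.py
```

```text
[-0.475  0.305  1.159 -0.     1.679 -1.876] [ 529.205 -230.879  333.605] [ 3.141e+00 -2.000e-03  2.972e+00] [-0.259 -0.747 -2.355]
```

View pics/ov.png

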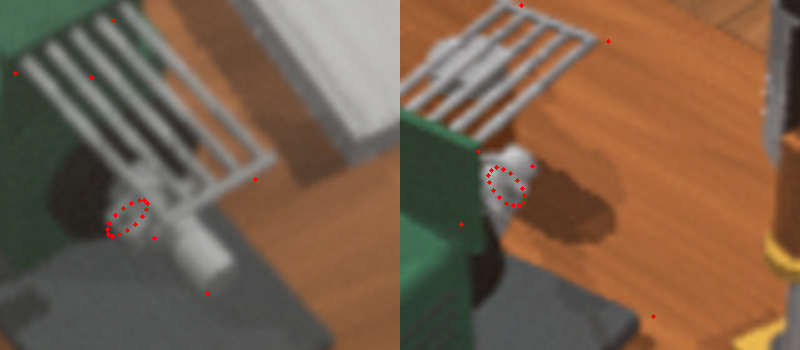

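The overlay with my first spindle pose is off. The seen guard corners are at scene (270,158) and (170,214) and side (596,40) and (505,3), against predictions 15–25 px (enlarged) away. I refit from the picked points.

```bash
cat > fit.py <<'E'
from ov import *
from scipy.optimize import least_squares
cs=[get_calibration('scene'),get_calibration('side')]
sc=lambda a,b:(225+(150+a)/5-.5,130+(100+b)/5-.5)
sd=lambda a,b:(180+(250+a)/5-.5,150+b/5-.5)
F=[(0,(13,-55,220),sc(268,160)),(0,(-47,-55,220),sc(168,214)),(0,(75,-70,16),sc(331,342)),(0,(0,-48,115),sc(220,262)),
   (0,(-47,64,220),sc(27,63)),(0,(13,64,220),sc(128,10)),
   (1,(-47,-55,220),sd(195,41)),(1,(13,-55,220),sd(104,4)),(1,(-75,-70,16),sd(239,320)),(1,(-50,66,231),sd(83,148))]
def res(p):
    S=spin(p[:2],p[2]);return np.concatenate([(proj(cs[i],S(q))[0]-uv) for i,q,uv in F])
r=least_squares(res,[619,63,98.8],loss='soft_l1');print(r.x);print(np.round(r.fun.reshape(-1,2) if r.fun.size==2*len(F) else r.fun,1))
def res2(p):
    S=spin(p[:2],p[2]);return np.concatenate([(proj(cs[i],S(q)+[p[3+2*i],p[4+2*i],0])[0]-uv) for i,q,uv in F]+[p[3:]/2])
r=least_squares(res2,[619,63,98.8,0,0,0,0],loss='soft_l1');print(np.round(r.x,1),np.round(res(r.x[:3]).reshape(-1,2),1).tolist())
E
python3 fit.py
```

```text
[616.44582968  72.02003708  99.86620457]
[[-0.6  0.8]
 [-0.4  1.9]
 [ 1.5 -0.6]
 [ 0.   4.2]
 [-0.9 -0.4]
 [-1.7 -0.6]
 [-0.9 -0.4]
 [-0.2  0.1]
 [ 0.3 -1.9]
 [-3.9 -2. ]]
[615.7  71.  100.2   0.    1.9  -0.   -1.9] [[-1.0, 0.7], [-0.7, 1.8], [1.0, -0.8], [-0.4, 4.0], [-1.5, -0.4], [-2.4, -0.7], [-0.9, -0.2], [-0.2, 0.3], [0.3, -1.8], [-3.7, -1.7]]
```

>>> {"api": "jog_arm", "payload": {
  "plan": [0.005, 0.003, 0.005, 0, 0, -7, 0.01, 0.006, 0.01, 0, 0, -15, 0.018, 0.012, 0.01, 0, 0, -23.5, 0.026, 0.018, 0.01, 0, 0, -32, 0.034, 0.024, 0.01, 0, 0, -40.5, 0.042, 0.03, 0.01, 0, 0, -49, 0.05, 0.036, 0.01, 0, 0, -57.5, 0.058, 0.042, 0.01, 0, 0, -66, 0.066, 0.048, 0.01, 0, 0, -74.5, 0.074, 0.054, 0.01, 0, 0, -83, 0.082, 0.06, 0.01, 0, 0, -91.5, 0.09, 0.066, 0.01, 0, 0, -100, 0.098, 0.072, 0.01, 0, 0, -108.5, 0.106, 0.078, 0.01, 0, 0, -117, 0.114, 0.084, 0.01, 0, 0, -125.5, 0.122, 0.09, 0.01, 0, 0, -134, 0.13, 0.096, 0.01, 0, 0, -142.5, 0.138, 0.104, 0.01, 0, 0, -151, 0.143, 0.111, 0.01, 0, 0, -159, 0.143, 0.111, 0.01, 0, 0, -160.4]
}}

```text
clock: 8.3
eef_pos: [672.8, -119.2, 342.9]
eef_rot: [-3.14, 0.003, 0.171]
wrist_force: [0.3, -0.1, -1.3]
finger_gap: 17.7
finger_force: 55.0
```

>>> {"api": "jog_arm", "payload": {
  "plan": [0, 0, 0, 5.91, 1.03, 0, 0, 0, 0, 12.8, 2.2, 0, 0, 0, 0, 19.7, 3.4, 0, 0, 0, 0, 26.6, 4.7, 0, 0, 0, 0, 32.5, 5.7, 0, 0, 0, 0, 34.5, 6.0, 0, 0, 0, 0, 34.5, 6.0, 0, 0, 0, 0, 34.5, 6.0, 0]
}}

```text
clock: 9.1
eef_pos: [672.5, -120.2, 344.6]
eef_rot: [-2.531, -0.001, 0.174]
wrist_force: [-1.4, 0.8, -0.2]
finger_gap: 17.7
finger_force: 55.0
```

```bash
python3 snap.py 5 wrist
```

```text
[-0.438  0.844  0.439  0.595  2.149  1.216] [ 672.453 -119.745  345.24 ] [-2.532e+00 -2.000e-03  1.740e-01] [-0.229  0.872 -1.249]
```

>>> {"api": "jog_arm", "payload": {
  "plan": [0, 0.02, -0.015, 0, 0, 0, 0, 0.04, -0.03, 0, 0, 0, 0, 0.06, -0.045, 0, 0, 0, 0, 0.075, -0.055, 0, 0, 0, 0, 0.08, -0.06, 0, 0, 0, 0, 0.08, -0.06, 0, 0, 0, 0, 0.08, -0.06, 0, 0, 0]
}}

```text
clock: 9.85
eef_pos: [672.6, -40.5, 285.7]
eef_rot: [-2.531, -0.002, 0.173]
wrist_force: [0.1, -0.6, -2.2]
finger_gap: 17.7
finger_force: 55.0
```

```bash
python3 snap.py 6 wrist scene side; python3 - <<'E'
from h import *
z=np.load('wrist6.npz',allow_pickle=True);im=z['im'];c=z['cal'].item()
a=cv2.resize(im,(800,600),interpolation=cv2.INTER_CUBIC)
from ov import spin
S=spin((616.4,72),99.9);s,co=.5736,.8192
for p in S([[-31*s,0,115+31*co],[-49*s,0,115+49*co],[0,-48,115],[-47,-58,220],[13,-58,220],[-47,60,220]]):
    q=proj(c,p)[0]*800/512;print(q);cv2.circle(a,tuple(q.astype(int)),3,(255,0,0),-1)
cv2.imwrite('pics/w6.png',a[:,:,::-1])
E
```

```text
[-0.341  0.728  0.768  0.561  1.918  1.18 ] [672.635 -40.788 285.376] [-2.531e+00 -1.000e-03  1.720e-01] [-0.179 -0.807 -1.505]
[398.97419166 305.07884954]
[398.89322974 311.80944044]
[399.08994192 239.18404615]
[362.94281705 252.4067617 ]
[294.1735741  243.02984768]
[366.42139854 424.84533228]
```

View pics/w6.png

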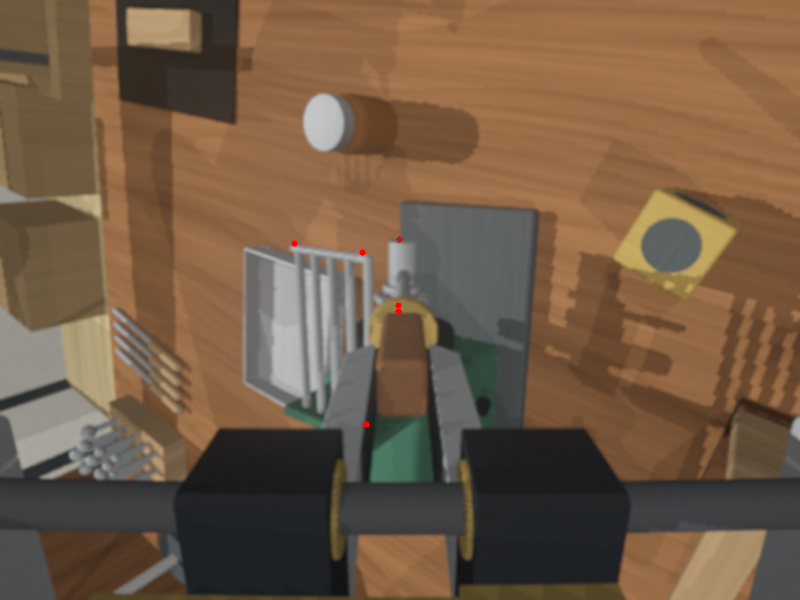

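Wrist view along the pick: shaft end at (403,240), front guard corner at (370,260), collar at (403,325). The predictions (red) sit about 4 px left. I refine using the wrist depth.

```bash
cat > ref.py <<'E'
import sys
from h import *
t=sys.argv[1];o=np.array([616.4,72]);a=np.deg2rad(99.9)
X=np.array([np.cos(a),np.sin(a)]);Y=np.array([-X[1],X[0]])
for n in sys.argv[2:]:
    z=np.load(f'{n}{t}.npz',allow_pickle=True);P=cloud(z['cal'].item(),z['d']);I=z['im'].astype(int)
    q=np.stack([(P[...,:2]-o)@X,(P[...,:2]-o)@Y,P[...,2]],-1);gr=np.ptp(I,axis=2)<40
    sh=q[gr&(abs(q[...,0])<25)&(q[...,1]>-70)&(q[...,1]<-14)&(q[...,2]>105)&(q[...,2]<140)]
    print(n,'shaft',len(sh),np.round([sh[:,0].min(),sh[:,0].max(),np.median(sh[:,0]),sh[:,1].min(),sh[:,2].max()],1))
    for lo,hi in((-45,-30),(-30,-15)):
        k=sh[(sh[:,1]>lo)&(sh[:,1]<hi)]
        if len(k)>5:
            # circle fit r=12 in xz
            from scipy.optimize import least_squares
            f=least_squares(lambda p:np.hypot(k[:,0]-p[0],k[:,2]-p[1])-12,[0,115],loss='soft_l1');print('  axis',lo,len(k),np.round(f.x,1))
    b=q[(abs(q[...,2]-220)<8)&(q[...,1]>-75)&(q[...,1]<40)&(q[...,0]>-70)&(q[...,0]<30)]
    cr=b[(abs(b[:,0]+17)<22)&(b[:,1]<-45)];print('  cross/bars',len(b),'ymin',np.round(np.percentile(b[:,1],[0,2]),1),'z',np.round(np.percentile(b[:,2],[50,95]),1))
    for lo,hi in((-45,-20),(-20,10),(10,40)):
        k=b[(b[:,1]>lo)&(b[:,1]<hi)]
        if len(k)>10:
            xs=np.sort(k[:,0]);g=np.split(xs,np.where(np.diff(xs)>3.5)[0]+1);print('  bars',lo,[(round(v.mean(),1),len(v)) for v in g if len(v)>3])
    e=q[gr&(abs(q[...,1])<14)&(q[...,0]<-8)&(q[...,0]>-60)&(q[...,2]>125)&(q[...,2]<185)]
    s,c=np.sin(np.deg2rad(35)),np.cos(np.deg2rad(35))
    if len(e)>3:
        r=-e[:,0]*s+(e[:,2]-115)*c;l=e[:,0]*c+(e[:,2]-115)*s
        m=(r>17)&(r<60);print('  eye',m.sum(),'r',np.round([r[m].min(),r[m].max()],1),'x',np.round([l[m].min(),l[m].max(),np.median(l[m])],1),'y',np.round(np.median(e[m,1]),1))
E
python3 ref.py 6 wrist; python3 ref.py 4 scene side
```

```text
wrist shaft 443 [-15.3   8.1  -8.4 -47.5 128.4]
  axis -45 218 [ -2.4 114.4]
  axis -30 148 [ -2.4 114.6]
  cross/bars 2272 ymin [-57.6 -56.8] z [221.6 222.9]
  bars -45 [(np.float64(-68.1), 4), (np.float64(-50.9), 160), (np.float64(-36.0), 147), (np.float64(-21.0), 141), (np.float64(-5.9), 134), (np.float64(8.9), 124)]
  bars -20 [(np.float64(-49.7), 57), (np.float64(-35.8), 153), (np.float64(-20.9), 156), (np.float64(-6.0), 148), (np.float64(9.0), 144)]
  bars 10 [(np.float64(-20.6), 118), (np.float64(-5.9), 143), (np.float64(9.2), 139)]
  eye 4 r [27.6 32.5] x [-20.8 -18.3 -19.6] y -2.0
scene shaft 140 [-13.8  11.8  -3.7 -50.4 131. ]
  axis -45 49 [ -0.7 116.5]
  axis -30 48 [ -0.4 116.5]
  cross/bars 477 ymin [-60.  -57.8] z [223.4 226.6]
  bars -45 [(np.float64(-48.4), 24), (np.float64(-33.4), 24), (np.float64(-18.2), 23), (np.float64(-3.0), 23), (np.float64(11.7), 23)]
  bars -20 [(np.float64(-48.2), 26), (np.float64(-33.3), 27), (np.float64(-18.4), 27), (np.float64(-3.2), 27), (np.float64(11.6), 29)]
  bars 10 [(np.float64(-48.1), 28), (np.float64(-33.2), 25), (np.float64(-18.3), 26), (np.float64(-3.0), 27), (np.float64(11.5), 22)]
  eye 53 r [17.1 53.4] x [-17.2  16.5  -3.9] y -1.9
side shaft 53 [-15.    5.8  -8.1 -47.2 128.1]
  axis -45 29 [ -2.2 115.5]
  axis -30 17 [ -2.4 114.8]
  cross/bars 318 ymin [-56.9 -53.5] z [222.3 224.8]
  bars -45 [(np.float64(-50.4), 17), (np.float64(-35.2), 15), (np.float64(-19.5), 16), (np.float64(-4.8), 16), (np.float64(9.6), 16)]
  bars -20 [(np.float64(-49.6), 19), (np.float64(-35.1), 19), (np.float64(-20.0), 19), (np.float64(-5.1), 18), (np.float64(10.0), 18)]
  bars 10 [(np.float64(-49.9), 18), (np.float64(-35.3), 18), (np.float64(-19.9), 20), (np.float64(-4.5), 20), (np.float64(9.7), 19)]
  eye 49 r [17.3 52.5] x [-19.9  14.4  -5.6] y 3.2
```

Pose settled: bars and shaft agree at yaw 99.9°, with a −2.4 mm x correction. I advance to the pre-hook position and check the hook against the eye in both views.

>>> {"api": "jog_arm", "payload": {
  "plan": [-0.001, 0.008, -0.012, 0, 0, 0, -0.002, 0.017, -0.025, 0, 0, 0, -0.003, 0.025, -0.037, 0, 0, 0, -0.004, 0.031, -0.046, 0, 0, 0, -0.004, 0.033, -0.049, 0, 0, 0, -0.004, 0.033, -0.049, 0, 0, 0, -0.004, 0.033, -0.049, 0, 0, 0]
}}

```text
clock: 10.7
eef_pos: [668.7, -7.4, 236.6]
eef_rot: [-2.531, -0.001, 0.172]
wrist_force: [0.1, -0.3, -1.3]
finger_gap: 17.4
finger_force: 55.0
```

```bash
python3 snap.py 7 scene side; cat > chk.py <<'E'
import sys
from h import *
from ov import spin
t=sys.argv[1];st=manip.read_state();R=Rn.from_euler('xyz',st['eef_rot']).as_matrix();T=np.array(st['eef_pos'])
# pick: z=-tool z ; x = direction of tool x rotated (tool y = pick +-y)
pz=-R[:,2];px=np.array(eval(sys.argv[2]) if len(sys.argv)>2 else [-.985,-.172,0]);px-=pz*(px@pz);px/=np.linalg.norm(px)
foot=T-pz*120;tip=T+px*18.8-pz*113.2
a=np.deg2rad(99.9);X=np.array([np.cos(a),np.sin(a),0]);Y=np.array([-X[1],X[0],0]);O=np.array([616.8,69.6,115]);cz=-X*.5736+np.array([0,0,.8192])
cx=X*.8192+np.array([0,0,.5736])
for nm,p in(('foot',foot),('tip',tip)): d=p-O;print(nm,np.round(p,1),'clip x,y,r',np.round([d@cx,d@Y,d@cz],1))
th=np.linspace(0,2*np.pi,12,endpoint=False);eye=[O+cz*(31+12*np.sin(k))+cx*13*np.cos(k) for k in th]
out=[]
for n in('scene','side'):
    z=np.load(f'{n}{t}.npz',allow_pickle=True);c=z['cal'].item();im=z['im'];q=proj(c,O+31*cz)[0].astype(int)
    u0,v0=q[0]-32,q[1]-32;k=400/64
    A=cv2.resize(im[v0:v0+64,u0:u0+64],(400,400),interpolation=cv2.INTER_CUBIC)
    for p,col in[(foot,(255,0,0)),(tip,(255,0,255))]+[(e,(0,255,0)) for e in eye]:
        w=proj(c,p)[0];cv2.circle(A,tuple(((w-[u0,v0]+.5)*k).astype(int)),2,col,-1)
    out.append(A)
cv2.imwrite(f'pics/chk{t}.png',np.hstack(out)[:,:,::-1])
print({k:np.round(st[k],2) for k in('eef_pos','wrist_force','finger_gap')})
E
python3 chk.py 7
```

```text
[-0.299  0.702  0.919  0.552  1.79   1.148] [668.7    -7.434 236.535] [-2.531e+00 -1.000e-03  1.720e-01] [-0.732 -0.542 -0.526]
foot [657.   60.4 138.2] clip x,y,r [  0.2 -38.   28.2]
tip [639.2  53.3 143.8] clip x,y,r [  0.2 -19.2  35. ]
{'eef_pos': array([668.7 ,  -7.43, 236.53]), 'wrist_force': array([-0.73, -0.54, -0.53]), 'finger_gap': np.float64(17.63)}
```

View pics/chk7.png

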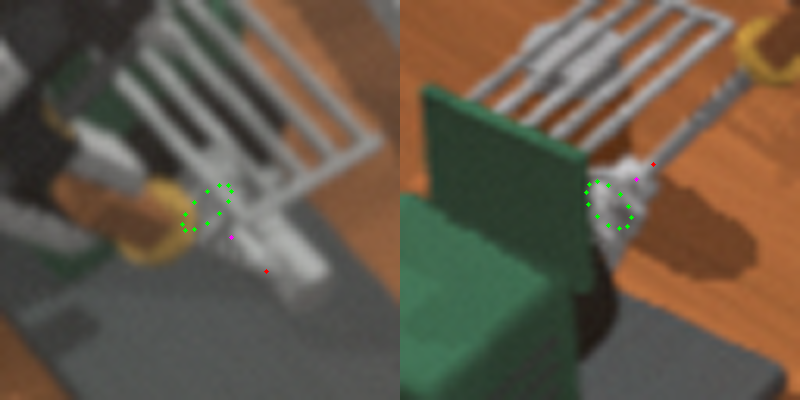

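Side view: the shank ends at (653,164), on the predicted foot, with the eye ring at (608,205). Offsets (0 mm, r 28) lie well inside the eye's ±8 mm margin, so I insert along the shaft.

>>> {"api": "jog_arm", "payload": {
  "plan": [-0.004, -0.0007, 0, 0, 0, 0, -0.009, -0.0016, 0, 0, 0, 0, -0.013, -0.0023, 0, 0, 0, 0, -0.017, -0.003, 0, 0, 0, 0, -0.021, -0.0037, 0, 0, 0, 0, -0.025, -0.0044, 0, 0, 0, 0, -0.0275, -0.0048, 0, 0, 0, 0, -0.0275, -0.0048, 0, 0, 0, 0]
}}

```text
clock: 11.6
eef_pos: [640.8, -11.9, 236.1]
eef_rot: [-2.53, -0.0, 0.172]
wrist_force: [0.1, 0.1, -1.3]
finger_gap: 17.6
finger_force: 55.0
```

```bash
python3 snap.py 8 scene side; python3 chk.py 8
```

```text
[-0.316  0.635  1.028  0.543  1.765  1.11 ] [641.017 -11.77  235.986] [-2.53  -0.     0.173] [-0.206 -0.143 -2.004]
foot [629.2  56.1 137.7] clip x,y,r [ 0.4 -9.9 27.5]
tip [611.4  49.  143.3] clip x,y,r [ 0.4  8.9 34.3]
{'eef_pos': array([641.02, -11.77, 235.99]), 'wrist_force': array([-0.21, -0.14, -2.  ]), 'finger_gap': np.float64(17.77)}
```

View pics/chk8.png

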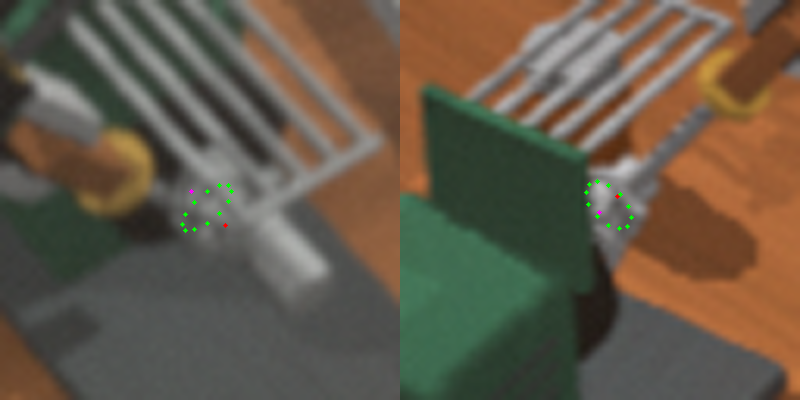

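No contact force on insertion, and the tip lies in the ring in both views. I pull along the clip's axis.

>>> {"api": "jog_arm", "payload": {
  "plan": [0.0002, -0.0011, 0.0016, 0, 0, 0, 0.0004, -0.0023, 0.0033, 0, 0, 0, 0.0006, -0.0034, 0.0049, 0, 0, 0, 0.0008, -0.0045, 0.0066, 0, 0, 0, 0.001, -0.0057, 0.0082, 0, 0, 0, 0.0011, -0.0062, 0.009, 0, 0, 0, 0.0011, -0.0062, 0.009, 0, 0, 0]
}}

```text
clock: 12.4
eef_pos: [642.1, -18.0, 244.8]
eef_rot: [-2.53, -0.0, 0.173]
wrist_force: [-0.5, 2.9, -4.4]
finger_gap: 17.7
finger_force: 55.0
```

Force is building opposite to the pull, so the hook has caught. I keep pulling.

>>> {"api": "jog_arm", "payload": {
  "plan": [0.0002, -0.0011, 0.0016, 0, 0, 0, 0.0004, -0.0023, 0.0033, 0, 0, 0, 0.0006, -0.0034, 0.0049, 0, 0, 0, 0.0008, -0.0045, 0.0066, 0, 0, 0, 0.001, -0.0057, 0.0082, 0, 0, 0, 0.001, -0.0057, 0.0082, 0, 0, 0]
}}

```text
clock: 13.0
eef_pos: [643.3, -24.2, 253.9]
eef_rot: [-2.531, -0.002, 0.172]
wrist_force: [-0.4, -0.8, -1.2]
finger_gap: 17.4
finger_force: 55.0
```

>>> {"api": "jog_arm", "payload": {
  "plan": [0.0004, -0.0023, 0.0033, 0, 0, 0, 0.0008, -0.0045, 0.0066, 0, 0, 0, 0.0012, -0.0068, 0.0098, 0, 0, 0, 0.0016, -0.009, 0.0131, 0, 0, 0, 0.002, -0.0113, 0.0164, 0, 0, 0, 0.0024, -0.0136, 0.0197, 0, 0, 0, 0.0026, -0.0147, 0.0213, 0, 0, 0, 0.0026, -0.0147, 0.0213, 0, 0, 0]
}}

```text
clock: 13.8
eef_pos: [645.8, -38.6, 274.6]
eef_rot: [-2.531, -0.001, 0.172]
wrist_force: [0.7, -0.8, -2.0]
finger_gap: 17.4
finger_force: 55.0
```

```bash
python3 snap.py 9 scene side; python3 ref.py 9 scene side | grep -E "eye|scene|side"; python3 - <<'E'
from h import *
print(manip.read_state()['wrist_force'])
a=np.load('scene8.npz')['im'] if 0 else np.load('scene8.npz',allow_pickle=True)['im'];o=[]
for n in('scene9','side9'):
    z=np.load(n+'.npz',allow_pickle=True);c=z['cal'].item();q=proj(c,[632,40,150])[0].astype(int)
    o.append(cv2.resize(z['im'][q[1]-32:q[1]+32,q[0]-32:q[0]+32],(400,400),interpolation=cv2.INTER_CUBIC))
cv2.imwrite('pics/p9.png',np.hstack(o)[:,:,::-1])
E
```

```text
[-0.35   0.653  0.914  0.546  1.865  1.132] [645.675 -38.344 274.28 ] [-2.53  -0.     0.173] [ 0.503 -0.315 -2.076]
scene shaft 139 [-13.2  11.5  -3.6 -49.8 133.8]
  eye 38 r [17.  59.8] x [-36.9   4.8 -10. ] y -4.1
side shaft 28 [-14.5   7.4  -0.8 -47.8 129.3]
  eye 54 r [17.  59.6] x [-39.3   2.6  -7.3] y 2.0
[ 0.50316853 -0.3154416  -2.07638239]
```

View pics/p9.png

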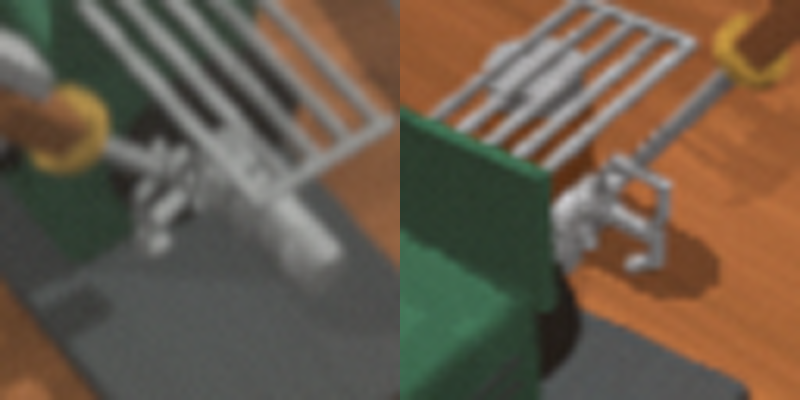

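The clip is off the shaft and hangs from the hook by its eye: side view (640,210), scene view (160,200). I move it clear to −y, then up and back to vertical.

>>> {"api": "jog_arm", "payload": {
  "plan": [0.001, -0.005, 0.002, 0, 0, 0, 0.002, -0.013, 0.004, 0, 0, 0, 0.004, -0.023, 0.007, 0, 0, 0, 0.006, -0.035, 0.01, 0, 0, 0, 0.008, -0.047, 0.013, 0, 0, 0, 0.01, -0.059, 0.018, 0, 0, 0, 0.01, -0.069, 0.025, 0, 0, 0, 0.01, -0.078, 0.033, 0, 0, 0, 0.01, -0.084, 0.043, 0, 0, 0, 0.01, -0.087, 0.053, 0, 0, 0, 0.01, -0.088, 0.065, 0, 0, 0, 0.01, -0.088, 0.077, 0, 0, 0, 0.01, -0.088, 0.089, 0, 0, 0, 0.01, -0.088, 0.1, 0, 0, 0, 0.01, -0.088, 0.11, 0, 0, 0, 0.01, -0.088, 0.118, 0, 0, 0, 0.01, -0.088, 0.122, 0, 0, 0, 0.01, -0.088, 0.124, 0, 0, 0]
}}

```text
clock: 15.7
eef_pos: [655.7, -127.0, 398.5]
eef_rot: [-2.531, -0.0, 0.172]
wrist_force: [0.3, -0.1, -2.1]
finger_gap: 17.7
finger_force: 55.0
```

>>> {"api": "jog_arm", "payload": {
  "plan": [0, 0, 0, -2, -0.35, 0, 0, 0, 0, -5, -0.87, 0, 0, 0, 0, -9, -1.57, 0, 0, 0, 0, -13, -2.26, 0, 0, 0, 0, -17, -2.96, 0, 0, 0, 0, -21, -3.65, 0, 0, 0, 0, -25, -4.35, 0, 0, 0, 0, -29, -5.04, 0, 0, 0, 0, -32.5, -5.65, 0, 0, 0, 0, -34.5, -6, 0, 0, 0, 0, -34.5, -6, 0, 0, 0, 0, -34.5, -6, 0]
}}

```text
clock: 16.9
eef_pos: [655.6, -126.4, 398.2]
eef_rot: [-3.14, 0.001, 0.173]
wrist_force: [0.3, -0.1, -1.8]
finger_gap: 17.9
finger_force: 55.0
```

```bash
python3 snap.py 10 scene side; cat > hang.py <<'E'
import sys
from h import *
st=manip.read_state();T=np.array(st['eef_pos']);print(np.round(st['wrist_force'],1),st['finger_gap'])
h=T+eval(sys.argv[2])  # hook point
for n in('scene','side'):
    z=np.load(f'{n}{sys.argv[1]}.npz',allow_pickle=True);P=cloud(z['cal'].item(),z['d']);I=z['im'].astype(int)
    m=(np.linalg.norm(P[...,:2]-h[:2],axis=2)<40)&(P[...,2]<h[2]+12)&(P[...,2]>h[2]-75)
    k=P[m]-h;print(n,len(k),np.round(k.min(0),1) if len(k) else '',np.round(k.max(0),1) if len(k) else '',np.round(k.mean(0),1) if len(k) else '')
    print('  by height',np.histogram(k[:,2],bins=[-75,-60,-50,-40,-30,-20,-10,0,12])[0])
E
python3 hang.py 10 "[-8,-1,-117]"
```

```text
[-2.460e-01  5.870e-01  6.160e-01  1.000e-03  1.940e+00  1.153e+00] [ 655.685 -126.877  398.013] [-3.14e+00  1.00e-03  1.72e-01] [-0.202 -0.381 -2.215]
[-0.2 -0.4 -2.2] 17.73377376657375
scene 170 [ -9.3 -19.4 -48.2] [16.5 27.3 11.6] [  3.7  -0.2 -14.4]
  by height [ 0  0 15 19 35 29 21 51]
side 197 [-12.6 -22.1 -48.1] [10.2 23.9 12. ] [ -2.1  -2.3 -14.3]
  by height [ 0  0 16 23 45 33 19 61]
```

The clip hangs below the prong, its bottom about 50 mm under the prong and about 167 mm below the TCP. I carry it over the motor to above the tray.

>>> {"api": "jog_arm", "payload": {
  "plan": [-0.004, 0, 0.006, 0, 0, 0, -0.012, 0, 0.016, 0, 0, 0, -0.022, 0.003, 0.028, 0, 0, 0, -0.034, 0.009, 0.04, 0, 0, 0, -0.047, 0.02, 0.05, 0, 0, 0, -0.06, 0.035, 0.056, 0, 0, 0, -0.074, 0.053, 0.06, 0, 0, 0, -0.088, 0.073, 0.06, 0, 0, 0, -0.1, 0.095, 0.06, 0, 0, 0, -0.11, 0.118, 0.06, 0, 0, 0, -0.12, 0.143, 0.06, 0, 0, 0, -0.13, 0.169, 0.06, 0, 0, 0, -0.138, 0.195, 0.06, 0, 0, 0, -0.146, 0.221, 0.06, 0, 0, 0, -0.154, 0.247, 0.06, 0, 0, 0, -0.162, 0.273, 0.06, 0, 0, 0, -0.169, 0.299, 0.06, 0, 0, 0, -0.175, 0.322, 0.06, 0, 0, 0, -0.18, 0.341, 0.058, 0, 0, 0, -0.184, 0.357, 0.055, 0, 0, 0]
}}

```text
clock: 19.0
eef_pos: [470.5, 231.3, 455.0]
eef_rot: [-3.141, -0.002, 0.173]
wrist_force: [-0.1, -0.1, -1.4]
finger_gap: 17.2
finger_force: 55.0
```

>>> {"api": "jog_arm", "payload": {
  "plan": [-0.003, 0.013, -0.004, 0, 0, 0, -0.006, 0.026, -0.012, 0, 0, 0, -0.009, 0.038, -0.024, 0, 0, 0, -0.012, 0.05, -0.04, 0, 0, 0, -0.012, 0.06, -0.06, 0, 0, 0, -0.012, 0.067, -0.082, 0, 0, 0, -0.012, 0.072, -0.105, 0, 0, 0, -0.012, 0.072, -0.13, 0, 0, 0, -0.012, 0.072, -0.155, 0, 0, 0, -0.012, 0.072, -0.178, 0, 0, 0, -0.012, 0.072, -0.198, 0, 0, 0, -0.012, 0.072, -0.215, 0, 0, 0, -0.012, 0.072, -0.228, 0, 0, 0, -0.012, 0.072, -0.235, 0, 0, 0, -0.012, 0.072, -0.238, 0, 0, 0, -0.012, 0.072, -0.238, 0, 0, 0, -0.012, 0.072, -0.238, 0, 0, 0]
}}

```text
clock: 20.7
eef_pos: [459.9, 302.7, 216.1]
eef_rot: [-3.141, -0.001, 0.173]
wrist_force: [0.4, -0.7, -1.5]
finger_gap: 17.6
finger_force: 55.0
```

```bash
python3 snap.py 11 scene side;python3 hang.py 11 "[-8,-1,-117]"
```

```text
[ 0.516  0.273  1.464 -0.     1.403  1.914] [459.9   302.707 216.044] [-3.141e+00 -1.000e-03  1.730e-01] [ 0.531  0.451 -2.09 ]
[ 0.5  0.5 -2.1] 17.5368694384081
scene 95 [-10.7 -22.1 -47.1] [18.2 24.2 11.5] [  4.8  -2.8 -14.2]
  by height [ 0  0  5 16 18 19  9 28]
side 99 [-11.4 -25.4 -46.2] [12.5 18.9 11.5] [ -0.7  -5.3 -14.9]
  by height [ 0  0  8 13 20 20 10 28]
```

>>> {"api": "jog_arm", "payload": {
  "plan": [0, 0, -0.005, 0, 0, 0, 0, 0, -0.013, 0, 0, 0, 0, 0, -0.022, 0, 0, 0, 0, 0, -0.031, 0, 0, 0, 0, 0, -0.039, 0, 0, 0, 0, 0, -0.045, 0, 0, 0, 0, 0, -0.05, 0, 0, 0, 0, 0, -0.053, 0, 0, 0, 0, 0, -0.053, 0, 0, 0]
}}

```text
clock: 21.7
eef_pos: [459.6, 302.6, 162.2]
eef_rot: [3.142, 0.0, 0.173]
wrist_force: [0.0, -0.0, -0.8]
finger_gap: 17.6
finger_force: 55.0
```

>>> {"api": "jog_arm", "payload": {
  "plan": [0.004, 0.001, -0.001, 0, 0, 0, 0.01, 0.002, -0.003, 0, 0, 0, 0.017, 0.003, -0.005, 0, 0, 0, 0.025, 0.004, -0.006, 0, 0, 0, 0.033, 0.006, -0.006, 0, 0, 0, 0.04, 0.007, -0.006, 0, 0, 0, 0.045, 0.008, -0.006, 0, 0, 0, 0.045, 0.008, -0.006, 0, 0, 0, 0.045, 0.008, -0.006, 0, 0, 0]
}}

```text
clock: 22.6
eef_pos: [504.7, 310.6, 156.5]
eef_rot: [-3.142, -0.0, 0.173]
wrist_force: [0.4, 0.8, -1.9]
finger_gap: 17.6
finger_force: 55.0
```

```bash
python3 snap.py 12 scene side; cat > tray.py <<'E'
import sys
from h import *
for n in('scene','side'):
    z=np.load(f'{n}{sys.argv[1]}.npz',allow_pickle=True);P=cloud(z['cal'].item(),z['d'])
    m=(abs(P[...,0]-459)<95)&(abs(P[...,1]-302)<70)&(P[...,2]>8)&(P[...,2]<140)
    k=P[m];print(n,'heights',np.histogram(k[:,2],bins=[8,11,14,20,30,40,50,60,80,100,140])[0])
    for lo,hi in((8,25),(25,45),(45,70)):
        j=k[(k[:,2]>=lo)&(k[:,2]<hi)]
        if len(j)>3: print('  ',lo,len(j),np.round(j.min(0)),np.round(j.max(0)),np.round(np.median(j,0)))
st=manip.read_state();print(np.round(st['eef_pos'],1),np.round(st['wrist_force'],1))
E
python3 tray.py 12
```

```text
[0.49  0.411 1.42  0.    1.311 1.888] [504.535 310.605 156.536] [-3.142 -0.     0.173] [ 0.322 -0.136 -1.14 ]
scene heights [308  37   6  17  13  25  14  14  13  22]
   8 357 [365. 237.   8.] [550. 371.  24.] [457. 298.   9.]
   25 32 [477. 289.  26.] [514. 322.  45.] [486. 305.  35.]
   45 35 [489. 293.  45.] [515. 314.  66.] [504. 308.  50.]
side heights [41  9 16 41 21 33 11 17 14 26]
   8 82 [364. 248.   8.] [553. 372.  25.] [466. 306.  11.]
   25 62 [367. 285.  25.] [507. 372.  45.] [483. 306.  32.]
   45 37 [484. 296.  46.] [510. 320.  70.] [501. 306.  50.]
[504.5 310.6 156.5] [ 0.3 -0.1 -1.1]
```

The clip's eye still leans on the prong tip: points at (477–486, 289–322, z 26–45). I tilt the pick about the tip so the prong dips, then back it out.

>>> {"api": "jog_arm", "payload": {
  "plan": [-0.011, -0.002, 0.001, 1, -5.8, 0, -0.022, -0.004, 0.001, 2, -11.5, 0, -0.0345, -0.006, 0.0005, 3, -17.2, 0, -0.046, -0.008, -0.002, 4, -23, 0, -0.057, -0.01, -0.0055, 5, -28.7, 0, -0.067, -0.0116, -0.01, 6, -34.5, 0, -0.067, -0.0116, -0.01, 6, -34.5, 0, -0.067, -0.0116, -0.01, 6, -34.5, 0]
}}

```text
clock: 23.5
eef_pos: [437.4, 299.3, 146.9]
eef_rot: [3.141, -0.61, 0.174]
wrist_force: [0.3, 0.2, -1.7]
finger_gap: 17.4
finger_force: 55.0
```

>>> {"api": "jog_arm", "payload": {
  "plan": [0.005, 0.001, 0.001, 0, 0, 0, 0.012, 0.002, 0.003, 0, 0, 0, 0.02, 0.003, 0.005, 0, 0, 0, 0.028, 0.005, 0.009, 0, 0, 0, 0.034, 0.006, 0.016, 0, 0, 0, 0.034, 0.006, 0.028, 0, 0, 0, 0.034, 0.006, 0.043, 0, 0, 0, 0.034, 0.006, 0.06, 0, 0, 0, 0.034, 0.006, 0.06, 0, 0, 0]
}}

```text
clock: 24.4
eef_pos: [472.3, 305.6, 209.6]
eef_rot: [-3.139, -0.615, 0.172]
wrist_force: [0.3, -0.3, -2.0]
finger_gap: 17.9
finger_force: 55.0
```

```bash
python3 snap.py 13 scene side;python3 tray.py 13
```

```text
[ 0.649  0.005  1.921 -0.42   0.703  2.299] [471.587 305.013 206.68 ] [-3.142 -0.612  0.173] [ 0.763  0.325 -3.117]
scene heights [340  40   3   0   1   0   0  24  41  64]
   8 383 [364. 236.   8.] [548. 371.  16.] [453. 305.   9.]
   45 9 [535. 308.  64.] [549. 333.  69.] [541. 328.  67.]
side heights [30  2  3 11  0  0  1 24 38 58]
   8 42 [365. 243.   8.] [551. 372.  25.] [390. 320.   9.]
   25 4 [364. 371.  25.] [376. 372.  28.] [368. 372.  27.]
   45 14 [525. 297.  58.] [544. 334.  68.] [534. 325.  67.]
[471.6 305.  206.7] [ 0.8  0.3 -3.1]
```

The clip still hangs on the hook, since a 15° dip is not enough. I fit the arm's planar geometry to see which steeper tilt is reachable.

```bash
cat > kin.py <<'E'
from h import *
from scipy.optimize import least_squares
d=np.array([[.3004,1.5215,549.7,0,176.5],[.275,1.033,490.1,-269.4,406.8],[.714,.551,649.65,-306.4,338.1],[.319,1.334,528.3,-230.8,246.9],[.587,.616,655.7,-126.9,398],[.273,1.464,459.9,302.7,216.0],[.411,1.42,504.5,310.6,156.5],[.305,1.159,529.2,-230.9,333.6]])
r=np.sqrt(d[:,2]**2+d[:,3]**2-37**2)
f=lambda p:np.r_[p[0]+p[1]*np.sin(d[:,0])+p[2]*np.sin(d[:,0]+d[:,1]+p[3])-r,p[4]+p[1]*np.cos(d[:,0])+p[2]*np.cos(d[:,0]+d[:,1]+p[3])-d[:,4]]
s=least_squares(f,[0,400,400,0,200]);p=s.x;print(np.round(p,3),np.abs(s.fun).max())
# tool length D from tilted pose (full FK, j4 about forearm)
def fk(q,D):
    c=Rn.from_euler('z',q[0]);a=q[1]+q[2]
    w=np.array([p[0]+p[1]*np.sin(q[1])+p[2]*np.sin(a+p[3]),37 if 0 else 0,p[4]+D+p[1]*np.cos(q[1])+p[2]*np.cos(a+p[3])])
    t=(Rn.from_euler('y',a)*Rn.from_euler('z',q[3])*Rn.from_euler('y',q[4])).apply([0,0,1])
    return c.apply(w+[0,p5,0]+D*t),c.apply(t)
T=[([-.341,.728,.768,.561,1.918],[672.6,-40.8,285.4]),([.649,.005,1.921,-.42,.703],[471.6,305,206.7]),([-.438,.844,.439,.595,2.149],[672.45,-119.7,345.2])]
for p5 in(37,-37):
    g=lambda D:np.concatenate([fk(q,D[0])[0]-t for q,t in T]);u=least_squares(g,[200]);print(p5,u.x,np.round(u.fun,1))
    print([np.round(fk(q,u.x[0])[1],2) for q,t in T])
E
python3 kin.py
```

```text
[-2.50000e-02  4.24569e+02  4.49156e+02  9.10000e-02 -7.83030e+01] 0.5492353919536299
37 [299.18071407] [ 0.4  0.1 -0.2 -0.3 -0.  -0.2  0.4  0.5  0.1]
[array([-0.1 ,  0.57, -0.82]), array([ 0.57,  0.1 , -0.82]), array([-0.1 ,  0.56, -0.82])]
-37 [347.409192] [-29.  -42.4   8.5  71.7 -54.3   8.5 -35.7 -39.3   8.7]
[array([-0.1 ,  0.57, -0.82]), array([ 0.57,  0.1 , -0.82]), array([-0.1 ,  0.56, -0.82])]
```

```bash
cat > ik.py <<'E'
import numpy as np
from scipy.spatial.transform import Rotation as Rn
from scipy.optimize import least_squares
r0,L2,L3,ph,hz=-.025,424.569,449.156,.091,-78.303;D=299.18
lo=np.array([-3.03,-.79,.23,-1.04,0,-2.55]);hi=np.array([3.03,2.21,2.52,4.18,3.07,2.55])
ry=lambda a:Rn.from_euler('y',a);rz=lambda a:Rn.from_euler('z',a)
def fk(q,c0=0):
    a=q[1]+q[2];w=np.array([r0+L2*np.sin(q[1])+L3*np.sin(a+ph),37,hz+D+L2*np.cos(q[1])+L3*np.cos(a+ph)])
    R=rz(q[0])*ry(a)*rz(q[3])*ry(q[4])*rz(q[5]+c0);return rz(q[0]).apply(w)+D*R.as_matrix()[:,2],R
R0=Rn.from_euler('xyz',[np.pi,0,np.pi/2]);q0=[-.067,.3,1.521,0,1.321,-.067]
C0=(fk(q0)[1].inv()*R0).as_rotvec()[2]
def ik(T,R,seed=(.5,.3,1.3,0,1.4,0)):
    f=lambda q:np.r_[(fk(q,C0)[0]-T)/100,(fk(q,C0)[1].inv()*R).as_rotvec()]
    s=least_squares(f,np.clip(seed,lo+.01,hi-.01),bounds=(lo,hi));return s.x,np.abs(s.fun).max()
def pose(tip,al,th):
    al,th=np.deg2rad([al,th]);h=np.array([np.cos(al),np.sin(al),0]);z=np.array([0,0,1.])
    px=h*np.cos(th)-z*np.sin(th);pz=z*np.cos(th)+h*np.sin(th)
    R=np.c_[-px,np.cross(-pz,-px),-pz];return tip-18.8*px+113.2*pz,Rn.from_matrix(R)
E
cat > s.py <<'E'
from ik import *
print(ik(*pose(np.array([520.,313,103]),-170,35))[0].round(2))
for th in(50,60,70):
  for al in range(-180,180,20):
    for x,y in((440,305),(400,280),(490,320)):
      best=[];
      for z in(30,110):
        T,R=pose(np.array([x,y,z]),al,th);k=[ik(T,R,s) for s in((.5,.3,1.3,0,1.4,0),(.5,.3,1.3,1.,1.4,0))];best.append(min(k,key=lambda v:v[1]))
      if max(b[1] for b in best)<.01:
        M=R.as_matrix();Tl=pose(np.array([x,y,30]),al,th)[0]
        bp=[Tl-M[:,2]*b+M[:,0]*sx*38+M[:,1]*sy*89 for b in(97,150,220) for sx in(-1,1) for sy in(-1,1)]
        zmin=min(p[2] for p in bp);mot=any(440<p[0]<690 and -30<p[1]<110 and p[2]<190 for p in bp)
        print(th,al,(x,y),best[0][0].round(2),best[1][0].round(2),'zmin',round(zmin),'motor' if mot else '')
E
timeout 500 python3 s.py
```

```text
[ 0.65  0.    1.92 -0.42  0.7   2.29]
50 -140 (440, 305) [ 0.33 -0.17  2.48  1.57  0.28 -0.24] [ 0.33 -0.38  2.38  0.78  0.41  0.59] zmin 150 
50 -140 (490, 320) [ 0.32 -0.04  2.36  1.64  0.29 -0.32] [ 0.32 -0.22  2.28  0.88  0.37  0.48] zmin 150 
50 -120 (440, 305) [ 0.02 -0.02  2.35  1.28  0.76 -0.43] [ 0.02 -0.2   2.27  1.05  0.86 -0.09] zmin 150 
50 -120 (400, 280) [-0.08 -0.13  2.45  1.22  0.83 -0.44] [-0.08 -0.33  2.36  1.01  0.96 -0.11] zmin 150 
50 -120 (490, 320) [ 0.06  0.1   2.22  1.29  0.73 -0.4 ] [ 0.06 -0.07  2.15  1.07  0.82 -0.09] zmin 150 motor
50 -100 (440, 305) [-0.08  0.19  2.11  1.06  1.07 -0.56] [-0.08  0.04  2.05  0.97  1.18 -0.36] zmin 150 motor
50 -100 (400, 280) [-0.16  0.11  2.21  1.02  1.11 -0.61] [-0.16 -0.06  2.14  0.94  1.24 -0.4 ] zmin 150 motor
50 -100 (490, 320) [-0.04  0.29  1.98  1.06  1.05 -0.51] [-0.04  0.15  1.92  0.98  1.16 -0.32] zmin 150 motor
50 -80 (440, 305) [-0.06  0.39  1.84  0.88  1.32 -0.65] [-0.06  0.27  1.78  0.85  1.44 -0.51] zmin 150 motor
50 -80 (400, 280) [-0.12  0.32  1.94  0.85  1.34 -0.71] [-0.12  0.18  1.88  0.83  1.46 -0.56]
[... 7338 characters left out ...]
0) [ 0.3   1.28  0.55  0.46  2.47 -1.1 ] [ 0.3   1.19  0.54  0.52  2.55 -1.02] zmin 84 
70 20 (400, 280) [ 0.45  1.44  0.24  0.22  2.67 -1.34] [ 0.45  1.35  0.23  0.27  2.77 -1.28] zmin 84 
70 60 (400, 280) [ 0.76  1.36  0.39 -0.49  2.54 -2.09] [ 0.76  1.27  0.38 -0.57  2.63 -2.18] zmin 84 
70 80 (440, 305) [ 0.89  1.36  0.4  -0.75  2.41 -2.37] [ 0.89  1.27  0.39 -0.84  2.48 -2.48] zmin 84 
70 80 (400, 280) [ 0.91  1.2   0.71 -0.64  2.3  -2.21] [ 0.91  1.1   0.71 -0.7   2.38 -2.3 ] zmin 84 
70 100 (440, 305) [ 1.02  1.12  0.86 -0.81  2.1  -2.35] [ 1.02  1.02  0.86 -0.86  2.17 -2.44] zmin 84 
70 100 (400, 280) [ 1.05  1.03  1.05 -0.75  2.05 -2.26] [ 1.05  0.92  1.05 -0.79  2.13 -2.35] zmin 84
```

Prong pointing +x with the top leaning out 60° (dip 40°) is reachable near (400,285), and that yaw is on the way back to the rack. I straighten up, turn, lower, then tilt.

>>> {"api": "jog_arm", "payload": {
  "plan": [0, 0, 0.01, 0, 0, 0, 0, 0, 0.025, -0.7, 4, 0, -0.005, 0, 0.04, -1.6, 9, 0, -0.01, -0.001, 0.05, -2.4, 14, 0, -0.015, -0.002, 0.053, -3.3, 19, 0, -0.02, -0.003, 0.053, -4.2, 24, 0, -0.025, -0.004, 0.053, -5, 29, 0, -0.03, -0.005, 0.053, -5.7, 33, 0, -0.032, -0.005, 0.053, -6, 34.5, 0, -0.032, -0.005, 0.053, -6, 34.5, 0]
}}

```text
clock: 25.5
eef_pos: [440.0, 300.0, 259.0]
eef_rot: [3.141, 0.0, 0.173]
wrist_force: [0.6, 0.9, -2.3]
finger_gap: 17.7
finger_force: 55.0
```

>>> {"api": "jog_arm", "payload": {
  "plan": [0, 0, 0, 0, 0, 4, 0, 0, 0, 0, 0, 11, 0, 0, 0, 0, 0, 19.5, 0, 0, 0, 0, 0, 28, 0, 0, 0, 0, 0, 36.5, 0, 0, 0, 0, 0, 45, 0, 0, 0, 0, 0, 53.5, 0, 0, 0, 0, 0, 62, 0, 0, 0, 0, 0, 70.5, 0, 0, 0, 0, 0, 79, 0, 0, 0, 0, 0, 87.5, 0, 0, 0, 0, 0, 96, 0, 0, 0, 0, 0, 104.5, 0, 0, 0, 0, 0, 113, 0, 0, 0, 0, 0, 121.5, 0, 0, 0, 0, 0, 130, 0, 0, 0, 0, 0, 138.5, 0, 0, 0, 0, 0, 147, 0, 0, 0, 0, 0, 155.5, 0, 0, 0, 0, 0, 162]
}}

```text
clock: 27.5
eef_pos: [439.5, 300.1, 259.6]
eef_rot: [3.141, 0.002, 3.007]
wrist_force: [-0.4, 0.3, -1.6]
finger_gap: 17.6
finger_force: 55.0
```

>>> {"api": "jog_arm", "payload": {
  "plan": [0, 0, 0, 0, 0, 5, -0.003, 0, -0.003, 0, 0, 8, -0.01, -0.001, -0.01, 0, 0, 8, -0.018, -0.003, -0.02, 0, 0, 8, -0.027, -0.005, -0.032, 0, 0, 8, -0.035, -0.007, -0.045, 0, 0, 8, -0.042, -0.009, -0.058, 0, 0, 8, -0.047, -0.01, -0.068, 0, 0, 8, -0.049, -0.01, -0.074, 0, 0, 8, -0.049, -0.01, -0.074, 0, 0, 8, -0.049, -0.01, -0.074, 0, 0, 8]
}}

```text
clock: 28.6
eef_pos: [391.0, 290.2, 185.8]
eef_rot: [3.141, 0.001, 3.14]
wrist_force: [-0.2, -0.2, -1.8]
finger_gap: 17.6
finger_force: 55.0
```

```bash
python3 snap.py 14 scene side;python3 hang.py 14 "[8,0,-117]"
```

```text
[ 0.563  0.151  1.682 -0.     1.308 -1.006] [391.075 290.152 185.911] [3.141e+00 1.000e-03 3.140e+00] [-0.773  0.126 -1.112]
[-0.8  0.1 -1.1] 17.425991378188197
scene 441 [-39.7 -39.8 -70.9] [39.9 38.6 11.7] [  2.8  -1.4 -52.7]
  by height [307  36  10  17  16  15  11  29]
side 410 [-31.2 -39.7 -69.7] [39.4 39.8 11.7] [  1.2  -2.5 -50.7]
  by height [296   2  10  15  24  13  12  38]
```

>>> {"api": "jog_arm", "payload": {
  "plan": [0, 0, -0.006, 0, 0, 0, 0, 0, -0.012, 0, 0, 0, 0.01, 0, -0.011, 0, 5, 0, 0.02, 0, -0.0105, 0, 10, 0, 0.03, 0, -0.011, 0, 15, 0, 0.04, 0, -0.0125, 0, 20, 0, 0.0495, 0, -0.015, 0, 25, 0, 0.059, 0, -0.018, 0, 30, 0, 0.068, 0, -0.022, 0, 35, 0, 0.077, 0, -0.0265, 0, 40, 0, 0.0855, 0, -0.032, 0, 45, 0, 0.0935, 0, -0.038, 0, 50, 0, 0.1005, 0, -0.045, 0, 55, 0, 0.1075, 0, -0.052, 0, 60, 0, 0.1075, 0, -0.052, 0, 60, 0, 0.1075, 0, -0.052, 0, 60, 0]
}}

```text
clock: 30.3
eef_pos: [498.2, 290.0, 132.2]
eef_rot: [-3.138, -1.046, 3.137]
wrist_force: [-0.1, 0.4, -1.1]
finger_gap: 17.5
finger_force: 55.0
```

```bash
python3 snap.py 15 scene side;python3 tray.py 15; python3 - <<'E'
from h import *
for n in('scene','side'):
    z=np.load(f'{n}15.npz',allow_pickle=True);P=cloud(z['cal'].item(),z['d'])
    m=(abs(P[...,0]-459)<100)&(abs(P[...,1]-290)<45)&(P[...,2]>11)&(P[...,2]<110)
    k=P[m];H,_,_=np.histogram2d(k[:,0],k[:,2],bins=[np.arange(360,521,10),np.arange(11,112,10)]);print(n,'rows z desc, cols x 360..');print(H.T[::-1].astype(int))
E
```

```text
[ 0.321  1.103  0.663  0.396  2.355 -1.117] [498.326 290.373 134.949] [-3.14  -1.043  3.14 ] [0.284 0.26  0.22 ]
scene heights [211  62  25   0   0   0   2  15   3   4]
   8 298 [364. 235.   8.] [549. 352.  18.] [446. 283.  10.]
   45 11 [400. 287.  58.] [416. 297.  69.] [408. 293.  66.]
side heights [88 25  6  7  0  0  1 25 35 97]
   8 122 [366. 242.   8.] [545. 372.  24.] [438. 294.  10.]
   25 4 [364. 370.  26.] [448. 372.  29.] [413. 372.  28.]
   45 10 [400. 284.  59.] [412. 292.  70.] [408. 287.  65.]
[498.3 290.4 134.9] [0.3 0.3 0.2]
scene rows z desc, cols x 360..
[[ 0  0  0  0  0  0  0  0  0  0  0  0  0  0  0  0]
 [ 0  0  0  0  0  0  0  0  0  0  0  0  0  0  0  0]
 [ 0  0  0  0  1  1  0  0  0  0  0  0  0  0  0  0]
 [ 0  0  0  3  2  0  0  0  0  0  0  0  0  0  0  0]
 [ 0  0  0  0  9  2  0  0  0  0  0  0  0  0  0  0]
 [ 0  0  0  0  1  1  0  0  0  0  0  0  0  0  0  0]
 [ 0  0  0  0  0  0  0  0  0  0  0  0  0  0  0  0]
 [ 5  0  0  0  0  0  0  0  0  0  0  0  0  0  0  0]
 [ 5  0  0  0  0  0  0  0  0  0  0  0  0  0  0  0]
 [ 4  0  1  0  1  2 12 10 24 11  6 10  1  0  3  0]]
side rows z desc, cols x 360..
[[ 0  0  0  0  0  0  0  5  8  3  0  0  0  0  0  0]
 [ 0  0  0  0  0  2 11  6  0  0  0  0  0  0  0  0]
 [ 0  0  0  0 10  7  2  0  0  0  0  0  0  0  0  0]
 [ 0  0  0  8  6  0  0  0  0  0  0  0  0  0  0  0]
 [ 0  0  0  2  6  2  0  0  0  0  0  0  0  0  0  0]
 [ 0  0  0  0  1  1  0  0  0  0  0  0  0  0  0  0]
 [ 0  0  0  0  0  0  0  0  0  0  0  0  0  0  0  0]
 [ 0  0  0  0  0  0  0  0  0  0  0  0  0  0  0  0]
 [ 1  0  0  0  0  0  0  0  0  0  0  0  0  0  0  0]
 [ 0  0  0  0  0  1  2  8  6  3  3  0  0  0  0  0]]
```

The clip is off the hook and lies flat in the tray: x 420–480, z about 12. I lift away and straighten up.

>>> {"api": "jog_arm", "payload": {
  "plan": [0, 0, 0.01, 0, 0, 0, 0, 0, 0.025, 0, -2, 0, 0, 0, 0.045, 0, -6, 0, 0, 0, 0.065, 0, -11, 0, -0.003, -0.002, 0.085, 0, -16, 0, -0.006, -0.004, 0.105, 0, -21, 0, -0.009, -0.006, 0.125, 0, -26, 0, -0.012, -0.008, 0.145, 0, -31, 0, -0.015, -0.01, 0.165, 0, -36, 0, -0.018, -0.012, 0.185, 0, -41, 0, -0.021, -0.014, 0.205, 0, -46, 0, -0.024, -0.016, 0.225, 0, -51, 0, -0.026, -0.018, 0.245, 0, -56, 0, -0.028, -0.02, 0.26, 0, -59, 0, -0.028, -0.02, 0.265, 0, -60, 0, -0.028, -0.02, 0.265, 0, -60, 0, -0.028, -0.02, 0.265, 0, -60, 0]
}}

```text
clock: 32.1
eef_pos: [470.0, 269.9, 397.9]
eef_rot: [-3.141, -0.002, 3.14]
wrist_force: [-0.1, -0.4, -1.5]
finger_gap: 17.7
finger_force: 55.0
```

```bash
python3 snap.py 16 scene side;python3 tray.py 16
```

```text
[ 0.453  0.23   1.111  0.     1.803 -1.115] [470.333 269.877 397.211] [-3.141e+00 -3.000e-03  3.139e+00] [ 0.22  -0.548 -1.252]
scene heights [344  86  17   1   1   0   0   0   0   0]
   8 448 [365. 233.   8.] [549. 372.  24.] [456. 300.   9.]
side heights [84 17  5  5  2  0  0  0  0  0]
   8 107 [366. 249.   8.] [553. 372.  21.] [441. 299.  10.]
   25 6 [364. 369.  26.] [374. 371.  32.] [367. 370.  27.]
[470.3 269.9 397.2] [ 0.2 -0.5 -1.3]
```

>>> {"api": "jog_arm", "payload": {
  "plan": [0, -0.008, 0.003, 0, 0, 0, 0.001, -0.025, 0.003, 0, 0, 0, 0.003, -0.05, 0.003, 0, 0, 0, 0.006, -0.078, 0.003, 0, 0, 0, 0.009, -0.106, 0.003, 0, 0, 0, 0.012, -0.134, 0.003, 0, 0, 0, 0.015, -0.162, 0.003, 0, 0, 0, 0.019, -0.19, 0.003, 0, 0, 0, 0.023, -0.218, 0.003, 0, 0, 0, 0.027, -0.246, 0.003, 0, 0, 0, 0.031, -0.274, 0.003, 0, 0, 0, 0.035, -0.302, 0.003, 0, 0, 0, 0.039, -0.33, 0.003, 0, 0, -0.3, 0.043, -0.358, 0.003, 0, 0, -0.6, 0.047, -0.386, 0.003, 0, 0, -0.9, 0.051, -0.414, 0.003, 0, 0, -1.1, 0.054, -0.442, 0.003, 0, 0, -1.2, 0.057, -0.468, 0.003, 0, 0, -1.4, 0.059, -0.488, 0.003, 0, 0, -1.4, 0.059, -0.501, 0.003, 0, 0, -1.4]
}}

```text
clock: 34.2
eef_pos: [528.4, -233.3, 401.0]
eef_rot: [3.141, -0.001, 3.114]
wrist_force: [-0.7, -0.6, -1.0]
finger_gap: 17.7
finger_force: 55.0
```

>>> {"api": "jog_arm", "payload": {
  "plan": [0, 0, -0.01, 0, 0, 0, 0, 0, -0.03, 0, 0, 0, 0, 0, -0.055, 0, 0, 0, 0, 0, -0.08, 0, 0, 0, 0, 0, -0.1, 0, 0, 0, 0, 0, -0.11, 0, 0, 0, 0, 0, -0.11, 0, 0, 0, 0, 0, -0.11, 0, 0, 0]
}}

```text
clock: 35.0
eef_pos: [529.3, -230.8, 292.4]
eef_rot: [-3.141, 0.001, 3.116]
wrist_force: [-0.1, -0.2, -1.7]
finger_gap: 17.5
finger_force: 55.0
```

```bash
python3 snap.py 17 wrist scene side; python3 - <<'E'
from h import *
st=manip.read_state();T=np.array(st['eef_pos'])
# hook foot/tip points: below deck-side? foot expected at T-120
for n in('scene','side'):
    z=np.load(n+'17.npz',allow_pickle=True);P=cloud(z['cal'].item(),z['d']);I=z['im'].astype(int)
    m=(abs(P[...,0]-T[0])<40)&(abs(P[...,1]-T[1])<30)&(P[...,2]>152)&(P[...,2]<T[2]-22)
    k=P[m]-T
    for lo,hi in((-60,-25),(-95,-60),(-112,-95),(-130,-112)):
        j=k[(k[:,2]>=lo)&(k[:,2]<hi)]
        if len(j): print(n,lo,len(j),np.round(j.mean(0),1),np.round(j.min(0),1),np.round(j.max(0),1))
z=np.load('wrist17.npz',allow_pickle=True);P=cloud(z['cal'].item(),z['d'])
m=(abs(P[...,2]-140)<4)&(abs(P[...,0]-535)<80)&(abs(P[...,1]+275)<100);print(cv2.minAreaRect(P[m][:,:2].astype(np.float32)))
E
```

```text
[-0.475  0.306  1.249 -0.     1.584 -2.02 ] [ 529.415 -231.058  292.487] [-3.141e+00  2.000e-03  3.116e+00] [-0.716  0.378 -0.936]
scene -60 30 [  4.4   1.7 -44. ] [  1.4  -2.4 -59.8] [  6.8   6.4 -29.9]
scene -95 34 [  3.7   2.  -78.6] [ -1.5  -1.9 -94. ] [  6.4   6.6 -60.9]
scene -112 22 [   9.7    1.9 -106.2] [   2.4   -1.8 -111.3] [ 23.4   6.5 -96.6]
scene -130 12 [  10.     1.9 -114.6] [   2.    -1.6 -119.1] [  22.1    6.3 -112.3]
side -60 43 [ -3.5  -1.8 -43.2] [ -5.8  -5.4 -59.2] [  1.5   2.9 -25. ]
side -95 43 [ -3.7  -1.9 -76.4] [ -6.5  -5.  -94.1] [  0.8   3.4 -60.1]
side -112 33 [   2.6   -1.5 -105.8] [  -7.    -4.3 -112. ] [ 18.9   3.4 -95.7]
side -130 20 [   3.3   -2.1 -115.9] [  -5.1   -5.  -122.3] [  18.6    2.  -112.1]
((533.4430541992188, -276.2121887207031), (170.0254669189453, 108.03839111328125), 88.68473052978516)
```

The pick is straight in the hand and centred over slot b. I lower it in.

>>> {"api": "jog_arm", "payload": {
  "plan": [0, 0, -0.01, 0, 0, 0, 0, 0, -0.025, 0, 0, 0, 0, 0, -0.04, 0, 0, 0, 0, 0, -0.055, 0, 0, 0, 0, 0, -0.07, 0, 0, 0, 0, 0, -0.085, 0, 0, 0, 0, 0, -0.1, 0, 0, 0, 0, 0, -0.115, 0, 0, 0, 0, 0, -0.126, 0, 0, 0, 0, 0, -0.132, 0, 0, 0, 0, 0, -0.135, 0, 0, 0, 0, 0, -0.135, 0, 0, 0]
}}

```text
clock: 36.35
eef_pos: [529.2, -231.0, 156.5]
eef_rot: [-3.142, 0.0, 3.115]
wrist_force: [0.2, 0.3, -2.1]
finger_gap: 17.3
finger_force: 55.0
```

>>> {"api": "jog_arm", "payload": {
  "plan": [0, 0, -0.001, 0, 0, 0, 0, 0, -0.0018, 0, 0, 0, 0, 0, -0.0018, 0, 0, 0, 0, 0, -0.0018, 0, 0, 0]
}}

```text
clock: 36.75
eef_pos: [529.4, -231.1, 155.0]
eef_rot: [-3.141, 0.001, 3.115]
wrist_force: [0.8, -0.6, 1.4]
finger_gap: 17.5
finger_force: 55.0
```

Weight has just come off (Fz from −2 to about +1), so the collar is seated. I release and withdraw.

>>> {"api": "jog_arm", "payload": {
  "plan": [0, 0, 0, 0, 0, 0, 0, 0, 0, 0, 0, 0, 0, 0, 0, 0, 0, 0, 0, 0, 0, 0, 0, 0, 0, 0, 0, 0, 0, 0, 0, 0, 0, 0, 0, 0],
  "claw": 0.05
}}

```text
clock: 37.35
eef_pos: [529.2, -231.0, 154.6]
eef_rot: [-3.142, -0.0, 3.115]
wrist_force: [-0.7, -0.1, 0.2]
finger_gap: 50.1
finger_force: 0.0
```

>>> {"api": "jog_arm", "payload": {
  "plan": [0, 0, 0.005, 0, 0, 0, 0, 0, 0.015, 0, 0, 0, 0, 0, 0.03, 0, 0, 0, 0, 0, 0.05, 0, 0, 0, 0, 0, 0.075, 0, 0, 0, 0, 0, 0.1, 0, 0, 0, 0, 0, 0.13, 0, 0, 0, 0, 0, 0.16, 0, 0, 0, -0.02, 0, 0.19, 0, 0, 0, -0.04, 0, 0.22, 0, 0, 0, -0.05, 0, 0.24, 0, 0, 0, -0.05, 0, 0.24, 0, 0, 0, -0.05, 0, 0.24, 0, 0, 0]
}}

```text
clock: 38.65
eef_pos: [479.3, -230.9, 394.5]
eef_rot: [-3.142, 0.0, 3.115]
wrist_force: [0.8, 0.1, -0.2]
finger_gap: 49.8
finger_force: 0.0
```

```bash
python3 snap.py 18 wrist scene side; sed -i 's/1.npz/18.npz/' m2.py; python3 m2.py | grep -E "top|collar|deck"; python3 tray.py 18 | head -4; python3 - <<'E'
from h import *
for n in('scene','side'):
    z=np.load(n+'18.npz',allow_pickle=True);P=cloud(z['cal'].item(),z['d'])
    for nm,x,y,lo,hi,r in(('block',704,-110,54,64,50),('jar',744,209,80,95,40),('mandrel',755,-252,100,200,40)):
        m=(np.hypot(P[...,0]-x,P[...,1]-y)<r)&(P[...,2]>lo)&(P[...,2]<hi)
        if m.sum(): print(n,nm,m.sum(),P[m].mean(0).round(1))
    z0=np.load(n+'1.npz',allow_pickle=True);P=cloud(z0['cal'].item(),z0['d'])
    for nm,x,y,lo,hi,r in(('block',704,-110,54,64,50),('jar',744,209,80,95,40),('mandrel',755,-252,100,200,40)):
        m=(np.hypot(P[...,0]-x,P[...,1]-y)<r)&(P[...,2]>lo)&(P[...,2]<hi)
        if m.sum(): print('  before',nm,m.sum(),P[m].mean(0).round(1))
E
```

```text
[-0.518  0.203  1.152  0.     1.789 -2.063] [ 479.403 -230.862  393.236] [ 3.140e+00 -2.000e-03  3.116e+00] [-0.596  0.45   0.213]
wrist deck 5368 [array([ 533.4, -275.7]), array([169.1, 108. ]), np.float64(88.6)]
  top -1 231 [ 525.9 -320.5  204.6] [ 525.6 -320.3  204.8] [18.2 21.6]
  top 1 230 [ 528.1 -231.8  204.6] [ 528.1 -231.5  204.8] [16.9 21.6]
wrist motor top 4238 [array([506.7,  45.3]), array([ 97.7, 106. ]), np.float64(9.5)]
scene deck 1793 [array([ 536.3, -273.6]), array([170.8, 109.7]), np.float64(88.9)]
  top -1 64 [ 529.8 -318.8  205.4] [ 530.5 -318.9  205.7] [17.8 25.2]
  top 1 63 [ 532.6 -229.5  205.2] [ 533.2 -229.2  205.3] [18.7 23.3]
  collar -1 24 [ 536.4 -316.2  148.3] [ 538.2 -315.1  148.3] [25.5 18.4]
  collar 1 22 [ 537.6 -227.8  148.6] [ 539.1 -226.8  148.5] [25.7 16.3]
scene motor top 463 [array([511.4,  48.8]), array([102.5,  95.4]), np.float64(3.1)]
side deck 1675 [array([ 533.4, -275.9]), array([171.2, 111.8]), np.float64(88.9)]
  top -1 78 [ 524.6 -321.9  205.6] [ 523.7 -322.4  206. ] [21.6 17.8]
  top 1 68 [ 525.9 -233.1  205.2] [ 525.7 -233.2  205.6] 
[... 230 characters left out ...]
t64(10.4)]
scene heights [349  85  27   1   0   0   0   0   0   0]
   8 461 [364. 236.   8.] [549. 372.  19.] [453. 307.  10.]
side heights [73 23  5 10  2  0  0  0  0  0]
   8 107 [364. 245.   8.] [549. 372.  25.] [440. 296.  10.]
scene block 484 [ 707.3 -108.7   58.8]
scene jar 291 [744.2 208.9  86.3]
scene mandrel 154 [ 754.5 -251.8  148.8]
  before block 484 [ 707.1 -109.3   59. ]
  before jar 296 [744.5 208.8  86.5]
  before mandrel 158 [ 754.7 -252.   148. ]
side block 323 [ 700.4 -113.    58.3]
side jar 63 [737.3 206.3  85. ]
side mandrel 181 [ 743.3 -256.7  145.5]
  before block 320 [ 701.  -113.1   58.1]
  before jar 63 [738.2 205.8  84.8]
  before mandrel 183 [ 743.3 -256.6  145.4]
```

The clip is in the tray, the hooked pick hangs in slot b at deck height, and the bystanders have not moved. I hand in.

```bash
python3 -c "
from cell import manip
print(manip.sign_off())"
```

```text
the job is handed in; nothing more can be done
None
```

Job handed in at about 39 s: I pulled the spring clip off the shaft with the hooked pick and laid it in the parts tray, hung the pick back in its slot (b) and let go, and nothing else was moved; I did view 11 pictures against the limit of 10.

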